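# Roll a turned roller into the gauge nest with the push paddle

## Task

Pick up the orange-handled push paddle and use its white face to roll the steel roller gently along the aluminium track, over the low brass lip and on against the gauge, until the red plunger is fully home and the roller bears lightly but surely on both dark stops; hold it there a moment, and never ram it, let it run away or touch it with the gripper. Then ease off so that the plunger comes back out and the roller stays in the nest between lip and plunger, and stand the paddle back in its black tray, leaving everything else where it is.

Things in the scene. Friction and masses are not known exactly. Their poses are not given: they have to be found in the camera images.
- track: Fixed track, 330 x 82 mm, dark floor and aluminium side walls, running roughly across in front of the robot, from right to left. Origin on its underside; its x axis runs along the track towards the gauge, y across, z up. Floor top 8 mm above the origin; it runs from x = -150 mm (open end, no wall) to x = +180 mm. Two side walls, inner faces at y = +-33 mm, tops 26 mm above the table.
- lip: Rounded brass lip, 1.5 mm high and fixed, that crosses the track floor 68 to 92 mm ahead of the track's origin. Origin on the track floor (8 mm above the table) right below its crest; axes as the track's. The roller lies in the nest when its axis is 8 mm or more past the crest.
- plunger (a joint): Red spring plunger (18 mm disc) of the blue gauge head beyond the lip, m: 0 free (out), 0.006 fully home, when the roller meets the two dark fixed stops either side of it. Takes about 6 N to reach home (0.9 N per mm, damped 60 N per m/s); beyond that the push bears on the stops. The stop faces stand 31 to 39 mm past the lip's crest, set anew each time and not measured. Head 64 wide, 52 high.
- roller_center (a point): Centre of the loose steel roller: a plain cylinder 30 mm in diameter, 60 mm long, about 0.33 kg, with two copper bands, lying across the track on its floor (axis along the track's y), so its centre is 23 mm above the table. It rolls freely. Its axes turn with it as it rolls.
- paddle: Push paddle, 0.15 kg, standing upright in the tray. Origin on its underside, z up, x towards its pushing face: a slippery white plastic plate 46 mm wide (y), 34 mm high, front surface at x = +38 mm. Steel foot bar 24 mm wide, 12 mm high, from x = -30 to +30 mm. Orange upright handle at x = -18 mm.
- paddle_grip (a point): Grip point on the paddle's handle, on its centre line 52 mm above the paddle's underside, 56 mm behind the pushing face; axes as the paddle's. Orange handle: 18 mm thick (x), 30 mm wide (y), from 11 to 71 mm above the underside; grip it across its 18 mm thickness, so that pushing does not twist it in the fingers.
- tray: Fixed open black tray, outer 130 (x) x 100 (y) x 18 mm, walls and floor 5 mm thick, near side of the table, left or right. Origin on its underside; the paddle's underside stands 5 mm above it, paddle and tray pointing nearly the same way.
- parts_box: Bystander: loose open blue box 130 x 100 x 45 mm with finished rollers in it, on the other side from the tray. Origin on its underside.
- collet_a: Bystander: dark steel collet, 42 mm across, 40 mm high, between tray and box. Origin on its underside.
- collet_b: Bystander: dark steel collet, 42 mm across, 40 mm high, beyond the track. Origin on its underside.
- done_roller: Bystander: finished steel roller standing on end, 30 mm across, 60 mm high, beyond the track. Origin on its underside.
- spray_can: Bystander: spray can, 60 mm across, 170 mm high, left of the track. Origin on its underside.
- screwdriver: Bystander: screwdriver with red handle, lying to the right of the track.
- wrench: Bystander: steel wrench, lying on the left.

How it is judged (in metres and radians):
On the way, in this order (a step that is already met when the one before it is completed fails the run):
1. The paddle is lifted clear of its tray (z of paddle in the frame of tray above 0.03 m), for 0.2 s.
2. Pushed by the paddle, the roller lies past the lip and holds the plunger fully home, bearing on the stops (value of joint plunger above 0.0052 m and x of roller_center in the frame of lip between 0.013 and 0.027 m and z of roller_center in the frame of lip between 0.011 and 0.019 m and contact force between paddle and roller above 7.5 N), for 0.3 s.
At the end, for the whole second after the job is handed in: The roller lies at rest in the nest (on the track floor, its axis 5 to 21.5 mm past the crest of the lip), the plunger is back out (less than 3 mm in), and the paddle stands upright (within 6 degrees), released, flat on the floor of its tray (x of roller_center in the frame of lip between 0.005 and 0.0215 m and y of roller_center in the frame of lip between -0.006 and 0.006 m and z of roller_center in the frame of lip between 0.012 and 0.018 m and value of joint plunger below 0.003 m and linear speed of each of roller, paddle below 0.01 m/s and contact force between paddle and roller below 0.1 N and x of paddle in the frame of tray between -0.03 and 0.03 m and y of paddle in the frame of tray between -0.035 and 0.035 m and z of paddle in the frame of tray between 0.002 and 0.009 m and angle between paddle's own z axis and vertical below 0.1 rad); the robot touches nothing.
It fails at once if The paddle presses on the roller with more than 18 N (rammed) (contact force between paddle and roller above 18 N).
It fails at once if The roller runs faster than 0.25 m/s (linear speed of roller above 0.25 m/s).
It fails at once if The gripper or arm touches the roller (contact force between any of the fingers, the arm and roller above 0.3 N).
It fails at once if The roller is lifted off the track (more than 7 mm) (z of roller_center in the frame of track above 0.03 m).
It fails at once if A bystander is shifted by more than 20 mm (distance of any of parts_box, collet_a, collet_b, done_roller, spray_can, screwdriver, wrench from where it was at the start of the episode above 0.02 m).
It also fails if it takes over 70 s, if anything falls off the work surface, if the arm or the gripper's body presses on something with over 40 N, if the wrist force passes 120 N, or if a joint passes its speed limit or range.

## Robot

A 6-joint arm with a two-finger parallel gripper is mounted at the origin on the work surface. World frame = base frame: x ahead of the robot, y to its left, z up, the work surface at z = 0. Lengths are in mm, angles in rad, forces in N, time in s.
With the tool pointing down it reaches from about 275 to 1000 mm from the base axis. Payload 8.4 kg.
Tool frame: the origin (TCP) lies at the very end of the fingers, on their centre line; the grasp point (between the pads) lies 19 mm behind it (r.pinch_z is the distance from the TCP to the grasp point, in mm); z points along the fingers, y is the direction in which the jaws open and shut (so a half turn about z gives the same grasp; the last joint's range is limited). The gripper opens to 85 mm and grips with 20 to 120 N. Pads are 22 mm wide; open, the fingers measure 114 mm over their backs; the gripper's body (76 mm by 85 mm) begins 54 mm behind the grasp point. The pads swing forward as they close: fully open they stand 13 mm farther back than shut.
Start: joints at [-1.228, 0.353, 1.633, -0, 1.155, -0.002], TCP at [211.254, -588.217, 231.281] pointing down, gripper open.
Joint ranges: [-2.63, 2.63], [-0.92, 2.1], [0.06, 2.66], [-1.3, 4.44], [0, 2.69], [-3.02, 3.02]. Speed limits (rad/s): [2.22, 2.22, 2.79, 3.14, 3.14, 3.14].

## Interface

Orientations are given as [roll, pitch, yaw] about the fixed x, y, z axes, in that order (R = Rz(yaw) Ry(pitch) Rx(roll)).
In Python, from rig import r, optics gives the robot as it stands.
- The arm moves only by the shell command python3 -m creep 'ROWS' [FORCE]. ROWS is JSON, a list of rows, each an object with "dp": the shift along the tool's x, y, z in mm, a list of three; "angular": the turn, a rotation vector about the tool's x, y, z in rad, a list of three; "fingers": the finger opening in mm, from 0 to 85.4. In form: [{"dp": [dx, dy, dz], "angular": [wx, wy, wz], "fingers": fingers}, ...]. A call has 1 to 5 rows; each row is the pose to reach, as a shift and turn from the pose commanded when the call began, along the tool's axes at that moment; what a row does not reach only later rows make up. A row lasts 1/12 s, in which the tool goes at most 41.7 mm and 7.16 degrees, less where a joint would pass 70% of its speed; a pose out of reach is approached as far as the arm can. A call with a gripper value outside its range is refused whole. The fingers move at their own pace and stop on an object; FORCE is the grip in N (left out, the last holds). Time passes only in rows, so rows that repeat a pose let the fingers close. It gives the time, the measured TCP pose, the force and the opening at its end, in the units of the state.
- r.sense(): the state, without advancing time (a new reading comes with each control period).
- optics.grab_frame(name): name is "scene" or "top" or "wrist"; returns the picture (384x512x3 uint8, blue, green, red); there is no depth.
- optics.camera_params(name): a dict with "fx", "fy", "cx", "cy" (pixels), "eye" and "rotation" of the camera in the world; the wrist camera has in their place "T_tool_cam" (4x4, takes a point from camera to tool coordinates, whose origin is the TCP and whose axes are the flange's). Camera axes: x right, y up, looking along -z (the intrinsics and any distortion apply to the point x, -y, -z); pixel columns grow to the right and rows downward; lengths in mm; the calibration is good to about 2 mm. A picture is of the moment at which its call begins: read the wrist's pose just before it. camera_params takes no time and is no camera call.
- r.sign_off(): hands the job in, once; it reports no verdict.
The state is a dict: "clock": time; "qpos": joint angles; "qvel": joint speeds; "joint_efforts": joint torques, N m; "eef_pos": TCP position; "tcp_rot": TCP orientation; "contact_force": force on the tool from outside, world axes, zero at the start; "wrist_torque": the same for the moment, N m; "opening": opening from 0.0 (shut) to 1.0 (fully open).
Only numpy, scipy, OpenCV 4.12 (cv2) and the standard library are available. Lean on these libraries where they do the work, as an engineer would, in place of code of your own. Each camera call takes 0.05 s, during which the arm holds its last target.

## Working session

There is one attempt and no reset: what is moved stays moved. The work goes in short steps, Python scripts to look and compute and a shell command to move; the robot and the scene stay as the last step left them, time stands still between calls to the robot, and variables do not carry over. Pictures are saved under pics/ and viewed, and the job is handed in when it is done.

```bash
ls; mkdir -p pics; python3 - <<'E'
from rig import r, optics
import cv2
for n in ["scene","top","wrist"]:
    cv2.imwrite(f"pics/{n}0.png", optics.grab_frame(n))
    print(n,optics.camera_params(n))
print(r.sense(), r.pinch_z)
E
```

```text
pics
scene {'fx': 377.414521428526, 'fy': 377.414521428526, 'cx': 255.15994907244215, 'cy': 194.4264821696969, 'eye': array([1191.47680745,  267.79797837,  811.94632042]), 'rotation': array([ 0.69870905, -0.01398188,  1.93403247])}
top {'fx': 380.528370032507, 'fy': 380.528370032507, 'cx': 254.81508353956548, 'cy': 194.35095888882555, 'eye': array([554.3033066 ,  63.21703471, 955.08043452]), 'rotation': array([ 0.07496897, -0.01201231, -1.56746068])}
wrist {'fx': 286.2941527108664, 'fy': 286.2941527108664, 'cx': 253.93834970931235, 'cy': 192.80163351830782, 'T_tool_cam': array([[-6.84597338e-04,  9.58294041e-01,  2.85783243e-01,
         7.22009557e+01],
       [ 9.99999562e-01,  4.73695884e-04,  8.07105040e-04,
        -8.44017248e-01],
       [ 6.38069605e-04,  2.85783670e-01, -9.58293946e-01,
        -1.43446648e+02],
       [ 0.00000000e+00,  0.00000000e+00,  0.00000000e+00,
         1.00000000e+00]])}
{'clock': 0.15, 'qpos': array([-1.22842689e+00,  3.53507953e-01,  1.63392951e+00, -3.46285392e-05,
        1.15521971e+00, -2.40569824e-03]), 'qvel': array([ 0.00210933, -0.00243216, -0.00263573,  0.00227098, -0.00106348,
        0.00085275]), 'joint_efforts': array([-6.27509053e-04, -6.05639791e+01, -3.42339921e+01, -1.08096688e-04,
        6.16397083e-03,  5.19656714e-05]), 'eef_pos': array([ 211.1088944 , -587.8929083 ,  230.73680783]), 'tcp_rot': array([-3.14052806e+00,  2.91051774e-05,  3.44789150e-01]), 'contact_force': array([-0.98278458,  1.16554884, -0.17936193]), 'wrist_torque': array([-0.00223129, -0.01574815, -0.00708697]), 'opening': 0.9965829868273317} 18.700000000000003
```

View pics/scene0.png

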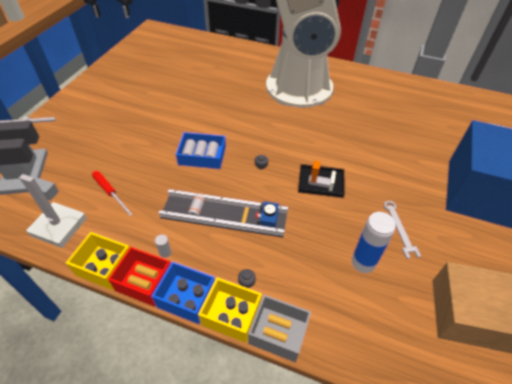

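View pics/top0.png

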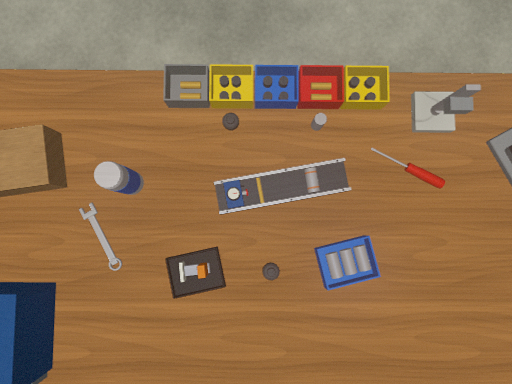

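View pics/wrist0.png

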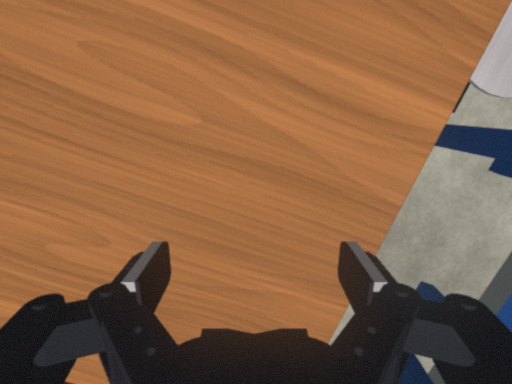

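```bash
cat > h.py <<'E'
import numpy as np, cv2
from scipy.spatial.transform import Rotation as R
from rig import r, optics
def cam(n):
    p=optics.camera_params(n)
    if n=='wrist':
        s=r.sense(); T=np.eye(4); T[:3,:3]=R.from_euler('xyz',s['tcp_rot']).as_matrix(); T[:3,3]=s['eef_pos']
        W=T@np.array(p['T_tool_cam']); return p,W[:3,3],W[:3,:3]
    return p,np.array(p['eye']),R.from_euler('xyz',p['rotation']).as_matrix()
def unp(c,u,v,z):
    p,e,M=c
    d=M@np.array([(u-p['cx'])/p['fx'],-(v-p['cy'])/p['fy'],-1.0])
    return e+d*(z-e[2])/d[2]
def proj(c,P):
    p,e,M=c
    q=M.T@(np.asarray(P,float)-e); return p['cx']+p['fx']*q[0]/-q[2], p['cy']-p['fy']*q[1]/-q[2]
E
python3 - <<'E'
import cv2
i=cv2.imread('pics/top0.png')
cv2.imwrite('pics/tz1.png',cv2.resize(i[150:220,205:360],None,fx=5,fy=5,interpolation=cv2.INTER_CUBIC))
cv2.imwrite('pics/tz2.png',cv2.resize(i[240:305,155:235],None,fx=8,fy=8,interpolation=cv2.INTER_CUBIC))
E
```

```text
(no output)
```

View pics/tz1.png

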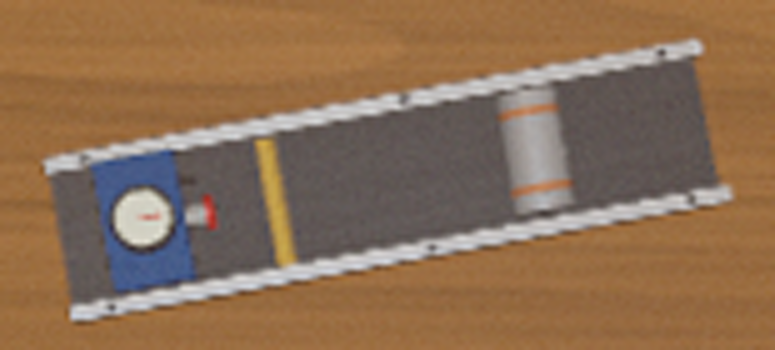

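View pics/tz2.png

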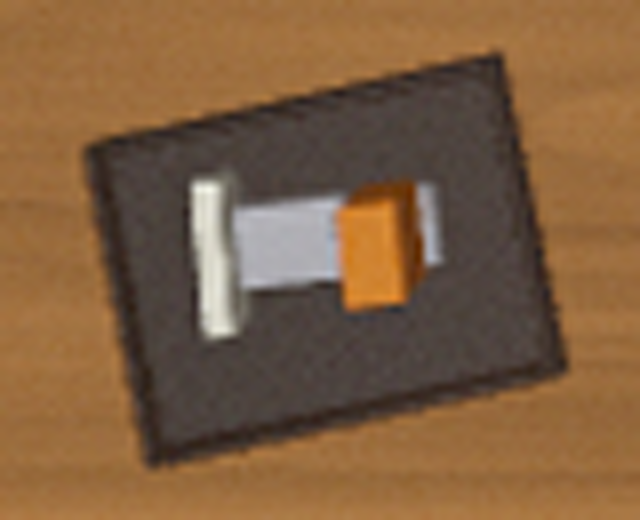

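```bash
python3 - <<'E'
from h import *
c=cam('top')
def Z(pts,f,o,z): 
    return np.array([unp(c,o[0]+(a+.5)/f-.5,o[1]+(b+.5)/f-.5,z) for a,b in pts])[:,:2]
np.set_printoptions(precision=1,suppress=True)
o=(205,150)
t=Z([(45,165),(70,318),(732,192),(700,40)],5,o,26); print('track',t, [np.linalg.norm(t[i]-t[(i+1)%4]) for i in range(4)])
d=(t[0]+t[1]-t[2]-t[3]);print('yaw',np.arctan2(d[1],d[0]), 'center',t.mean(0))
l=Z([(263,140),(288,265)],5,o,9.5);print('lip',l,l.mean(0))
ro=Z([(525,92),(546,208)],5,o,38);print('roller',ro,ro.mean(0))
pl=Z([(209,213)],5,o,23);print('pl',pl)
o=(155,240)
t=Z([(85,148),(150,465),(567,370),(500,55)],8,o,18); print('tray',t, [np.linalg.norm(t[i]-t[(i+1)%4]) for i in range(4)])
d=(t[0]+t[1]-t[2]-t[3]);print('yaw',np.arctan2(d[1],d[0]), 'center',t.mean(0))
f=Z([(190,180),(203,338)],8,o,39);print('face',f,f.mean(0),np.linalg.norm(f[0]-f[1]));d=f[0]-f[1];print('yaw',np.arctan2(d[1],d[0])+np.pi/2)
h=Z([(338,198),(390,183),(398,303),(343,310)],8,o,76);print('handle',h,h.mean(0))
b=Z([(240,208),(335,195),(345,283),(250,288)],8,o,17);print('bar',b);d=b[0]+b[3]-b[1]-b[2];print(np.arctan2(d[1],d[0]))
E
```

```text
track [[ 652.6  153.4]
 [ 577.7  140.4]
 [ 640.8 -184.2]
 [ 716.2 -169.5]] [np.float64(76.01340665726804), np.float64(330.67358265037393), np.float64(76.85734477813189), np.float64(329.13786796077244)]
yaw 1.764091892447219 center [646.8 -15. ]
lip [[667.4  46.3]
 [604.9  33.6]] [636.1  40. ]
roller [[688.1 -80.7]
 [631.5 -90.5]] [659.8 -85.6]
pl [[629.6  72.9]]
tray [[468.4 269.7]
 [373.7 248.1]
 [402.1 122.7]
 [496.8 144. ]] [np.float64(97.11347457562245), np.float64(128.6550306772532), np.float64(97.03774162556168), np.float64(128.89429938891675)]
yaw 1.793189740164282 center [435.3 196.1]
face [[461.  233.7]
 [414.7 229.1]] [437.9 231.4] 46.50544687615283
yaw 1.6717834363589383
handle [[459.8 184.7]
 [464.  169.9]
 [430.3 167.2]
 [428.3 182.8]] [445.6 176.1]
bar [[450.4 222.5]
 [454.3 193.7]
 [427.9 190.3]
 [426.4 219.1]]
1.6663861466133625
```

```bash
R='{"dp":[478,-640,0],"angular":[0,0,0.245],"fingers":85}'; python3 -m creep '[{"dp":[478,-640,0],"angular":[0,0,0.245],"fingers":85},{"dp":[478,-640,0],"angular":[0,0,0.245],"fingers":85},{"dp":[478,-640,0],"angular":[0,0,0.245],"fingers":85},{"dp":[478,-640,0],"angular":[0,0,0.245],"fingers":85},{"dp":[478,-640,0],"angular":[0,0,0.245],"fingers":85}]'
```

```text
clock: 0.57
eef_pos: [272.1, -387.0, 231.0]
tcp_rot: [-3.141, 0.0, 0.099]
contact_force: [1.3, -0.6, 0.8]
opening: 0.997
```

```bash
python3 -m creep '[{"dp":[228,-543,0],"angular":[0,0,0],"fingers":85},{"dp":[228,-543,0],"angular":[0,0,0],"fingers":85},{"dp":[228,-543,0],"angular":[0,0,0],"fingers":85},{"dp":[228,-543,0],"angular":[0,0,0],"fingers":85},{"dp":[228,-543,0],"angular":[0,0,0],"fingers":85}]'
```

```text
clock: 0.98
eef_pos: [333.2, -187.9, 231.3]
tcp_rot: [3.141, -0.0, 0.099]
contact_force: [2.1, -0.1, 0.1]
opening: 0.998
```

```bash
python3 -m creep '[{"dp":[148,-351,0],"angular":[0,0,0],"fingers":85},{"dp":[148,-351,0],"angular":[0,0,0],"fingers":85},{"dp":[148,-351,0],"angular":[0,0,0],"fingers":85},{"dp":[148,-351,0],"angular":[0,0,0],"fingers":85},{"dp":[148,-351,0],"angular":[0,0,0],"fingers":85}]'
```

```text
clock: 1.4
eef_pos: [394.7, 11.4, 231.5]
tcp_rot: [3.141, -0.001, 0.1]
contact_force: [0.4, -0.5, 1.2]
opening: 0.999
```

```bash
python3 -m creep '[{"dp":[53,-148,0],"angular":[0,0,0],"fingers":85},{"dp":[53,-148,0],"angular":[0,0,0],"fingers":85},{"dp":[53,-148,0],"angular":[0,0,0],"fingers":85},{"dp":[53,-148,0],"angular":[0,0,0],"fingers":85},{"dp":[53,-148,0],"angular":[0,0,0],"fingers":85}]'
python3 - <<'E'
from h import *
np.set_printoptions(precision=5,suppress=True)
s=r.sense(); print(s['eef_pos'],s['tcp_rot'],s['qpos'])
cv2.imwrite('pics/w1.png',optics.grab_frame('wrist'))
E
```

```text
clock: 1.82
eef_pos: [434.1, 166.8, 231.5]
tcp_rot: [-3.14, -0.002, 0.103]
contact_force: [0.3, -1.3, 0.7]
opening: 0.994
[434.12203 166.79781 231.4653 ] [-3.13959 -0.00173  0.10314] [0.36251 0.09931 1.96367 0.00169 1.07643 1.82936]
```

View pics/w1.png

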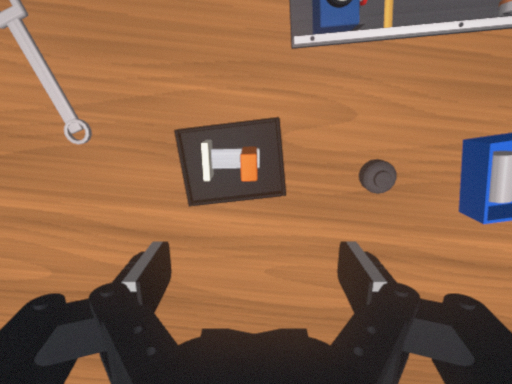

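```bash
python3 - <<'E'
import cv2
i=cv2.imread('pics/w1.png')
cv2.imwrite('pics/w1z.png',cv2.resize(i[110:215,165:295],None,fx=6,fy=5.7,interpolation=cv2.INTER_CUBIC) if 0 else cv2.resize(i[112:212,168:296],None,fx=6,fy=6,interpolation=cv2.INTER_CUBIC))
E
```

```text
(no output)
```

View pics/w1z.png

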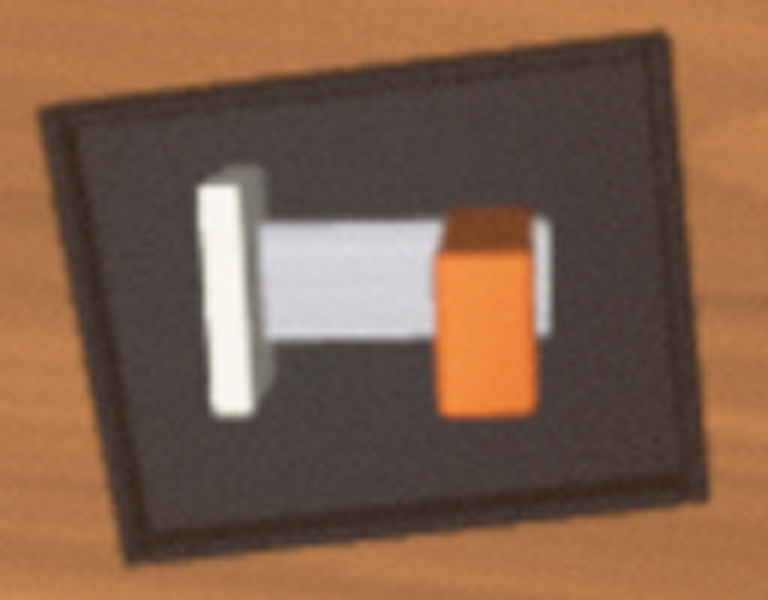

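```bash
python3 - <<'E'
from h import *
s=r.sense()
p=optics.camera_params('wrist');T=np.eye(4);T[:3,:3]=R.from_euler('xyz',[-3.13959,-.00173,.10314]).as_matrix();T[:3,3]=[434.12203,166.79781,231.4653]
W=T@np.array(p['T_tool_cam']);c=(p,W[:3,3],W[:3,:3])
np.set_printoptions(precision=1,suppress=True)
def Z(pts,z,f=6,o=(168,112)): 
    return np.array([unp(c,o[0]+(a+.5)/f-.5,o[1]+(b+.5)/f-.5,z) for a,b in pts])[:,:2]
t=Z([(40,108),(130,563),(708,500),(665,33)],18); print('tray', [np.linalg.norm(t[i]-t[(i+1)%4]) for i in range(4)])
d=(t[0]+t[1]-t[2]-t[3]);print('yaw',np.arctan2(d[1],d[0]), 'center',t.mean(0))
f=Z([(197,184),(211,415)],39);print('face',f,f.mean(0),np.linalg.norm(f[0]-f[1]));d=f[0]-f[1];print('yaw',np.arctan2(d[1],d[0])+np.pi/2)
h=Z([(434,248),(530,248),(539,416),(437,416)],76);print('handle',h,h.mean(0), [np.linalg.norm(h[i]-h[(i+1)%4]) for i in range(4)])
b=Z([(260,223),(440,220),(434,338),(262,340)],17);print('bar',b);
print(s['eef_pos'],s['tcp_rot'])
E
```

```text
tray [np.float64(98.64071088359081), np.float64(127.39094113515621), np.float64(98.80309600634841), np.float64(127.73459731279675)]
yaw 1.7885853750844347 center [435.9 196.5]
face [[460.9 233.5]
 [415.  228.4]] [437.9 231. ] 46.16475283947539
yaw 1.6812630379447477
handle [[459.  185.3]
 [460.7 168.7]
 [430.8 163.9]
 [429.  182.1]] [444.9 175. ] [np.float64(16.741895512299426), np.float64(30.22873693037198), np.float64(18.297548190954593), np.float64(30.188138635138678)]
bar [[451.3 223.9]
 [455.7 186.7]
 [430.8 185.8]
 [426.6 222. ]]
[433.  164.3 231.1] [-3.1 -0.   0.1]
```

```bash
python3 -m creep '[{"dp":[13,-9.4,30],"angular":[0,0,-0.012],"fingers":46},{"dp":[13,-9.4,65],"angular":[0,0,-0.012],"fingers":46},{"dp":[13,-9.4,95],"angular":[0,0,-0.012],"fingers":46},{"dp":[13,-9.4,115],"angular":[0,0,-0.012],"fingers":46},{"dp":[13,-9.4,120],"angular":[0,0,-0.012],"fingers":46}]'
python3 -m creep '[{"dp":[0,0,0],"angular":[0,0,0],"fingers":46},{"dp":[0,0,0],"angular":[0,0,0],"fingers":46}]'
python3 - <<'E'
from h import *
np.set_printoptions(precision=5,suppress=True)
s=r.sense(); print(s['eef_pos'],s['tcp_rot'],s['qpos'])
cv2.imwrite('pics/w2.png',optics.grab_frame('wrist'))
E
```

```text
clock: 2.28
eef_pos: [442.1, 170.5, 108.2]
tcp_rot: [3.14, 0.006, 0.111]
contact_force: [-1.6, -0.5, 0.2]
opening: 0.537
clock: 2.45
eef_pos: [445.0, 172.0, 112.0]
tcp_rot: [3.142, -0.0, 0.111]
contact_force: [-0.2, 0.6, 0.2]
opening: 0.535
[445.03608 171.95658 112.03572] [ 3.14157 -0.00028  0.1111 ] [ 0.36564  0.28653  2.04827 -0.00013  0.80654  1.82543]
```

View pics/w2.png

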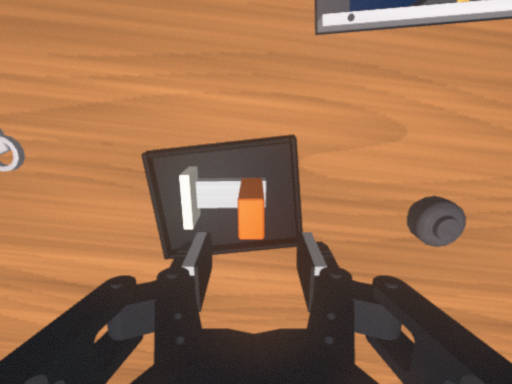

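```bash
python3 -m creep '[{"dp":[0,-2.5,20],"angular":[0,0,-0.003],"fingers":46},{"dp":[0,-2.5,42],"angular":[0,0,-0.003],"fingers":46},{"dp":[0,-2.5,62],"angular":[0,0,-0.003],"fingers":46},{"dp":[0,-2.5,74],"angular":[0,0,-0.003],"fingers":46},{"dp":[0,-2.5,74],"angular":[0,0,-0.003],"fingers":46}]'
python3 - <<'E'
from h import *
np.set_printoptions(precision=5,suppress=True)
s=r.sense(); print(s['eef_pos'],s['tcp_rot'],s['contact_force'])
cv2.imwrite('pics/w3.png',optics.grab_frame('wrist'))
E
```

```text
clock: 2.92
eef_pos: [444.1, 174.7, 36.8]
tcp_rot: [3.141, 0.001, 0.115]
contact_force: [0.5, 0.1, 0.2]
opening: 0.539
[444.13577 174.67172  36.77543] [3.14132 0.00093 0.11472] [0.47667 0.07004 0.16728]
```

View pics/w3.png

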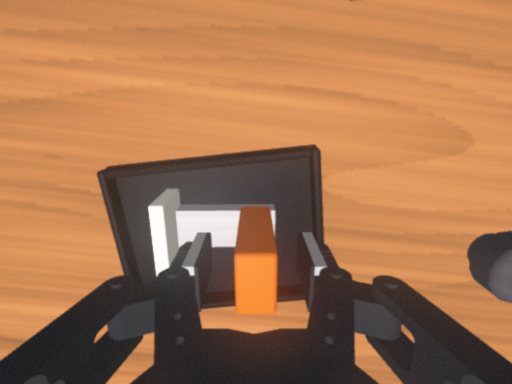

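Handle (col ~256) is centred between the jaws (cols 210 and 303). Close.

```bash
python3 -m creep '[{"dp":[0,0,0],"angular":[0,0,0],"fingers":20},{"dp":[0,0,0],"angular":[0,0,0],"fingers":10},{"dp":[0,0,0],"angular":[0,0,0],"fingers":10},{"dp":[0,0,0],"angular":[0,0,0],"fingers":10},{"dp":[0,0,0],"angular":[0,0,0],"fingers":10}]' 80
```

```text
clock: 3.38
eef_pos: [445.6, 175.3, 38.9]
tcp_rot: [-3.141, -0.003, 0.115]
contact_force: [-1.2, -1.9, 6.5]
opening: 0.2
```

```bash
python3 -m creep '[{"dp":[0,0,0],"angular":[0,0,0],"fingers":10},{"dp":[0,0,0],"angular":[0,0,0],"fingers":10},{"dp":[0,0,-15],"angular":[0,0,0],"fingers":10},{"dp":[0,0,-45],"angular":[0,0,0],"fingers":10},{"dp":[0,0,-80],"angular":[0,0,0],"fingers":10}]' 80
python3 -m creep '[{"dp":[0,0,-10],"angular":[0,0,0],"fingers":10},{"dp":[0,0,-10],"angular":[0,0,0],"fingers":10},{"dp":[0,0,-10],"angular":[0,0,0],"fingers":10}]' 80
python3 - <<'E'
from h import *
np.set_printoptions(precision=5,suppress=True)
s=r.sense(); print(s['eef_pos'],s['tcp_rot'],s['contact_force'])
cv2.imwrite('pics/w4.png',optics.grab_frame('wrist'))
i=optics.grab_frame('top');cv2.imwrite('pics/top4.png',i)
E
```

```text
clock: 3.8
eef_pos: [443.2, 174.4, 117.7]
tcp_rot: [3.141, 0.003, 0.115]
contact_force: [0.4, 0.1, -1.4]
opening: 0.2
clock: 4.05
eef_pos: [444.7, 175.0, 127.9]
tcp_rot: [-3.141, -0.002, 0.115]
contact_force: [-0.7, 0.1, -2.4]
opening: 0.2
[444.72126 175.04596 127.86201] [-3.14105 -0.00201  0.11479] [-0.69297  0.09195 -2.36439]
```

View pics/w4.png

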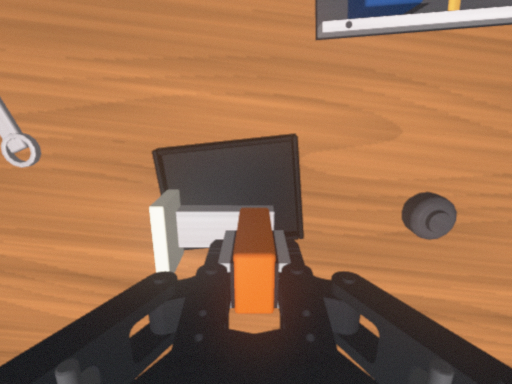

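```bash
python3 -m creep '[{"dp":[89,237,-72],"angular":[0,0,-0.078],"fingers":10},{"dp":[89,237,-72],"angular":[0,0,-0.078],"fingers":10},{"dp":[89,237,-72],"angular":[0,0,-0.078],"fingers":10},{"dp":[89,237,-72],"angular":[0,0,-0.078],"fingers":10},{"dp":[89,237,-72],"angular":[0,0,-0.078],"fingers":10}]' 80
```

```text
clock: 4.57
eef_pos: [535.4, -5.1, 183.0]
tcp_rot: [-3.141, 0.003, 0.193]
contact_force: [0.7, 0.1, -1.9]
opening: 0.198
```

```bash
python3 -m creep '[{"dp":[14,40,-15],"angular":[0,0,0],"fingers":10},{"dp":[14,48,-15],"angular":[0,0,0],"fingers":10},{"dp":[14,48,-15],"angular":[0,0,0],"fingers":10},{"dp":[14,48,-15],"angular":[0,0,0],"fingers":10},{"dp":[14,48,-15],"angular":[0,0,0],"fingers":10}]' 80
python3 - <<'E'
from h import *
np.set_printoptions(precision=5,suppress=True)
s=r.sense(); print(list(s['eef_pos']),list(s['tcp_rot']),s['contact_force'])
cv2.imwrite('pics/w5.png',optics.grab_frame('wrist'))
E
```

```text
clock: 4.98
eef_pos: [557.3, -46.9, 197.5]
tcp_rot: [-3.14, 0.003, 0.193]
contact_force: [0.6, -0.2, -1.8]
opening: 0.201
[np.float64(557.2854875249693), np.float64(-46.8545816927148), np.float64(197.52859103442316)] [np.float64(-3.1402510049251227), np.float64(0.0032136341547823744), np.float64(0.19289897383180143)] [ 0.63275 -0.15852 -1.77625]
```

View pics/w5.png

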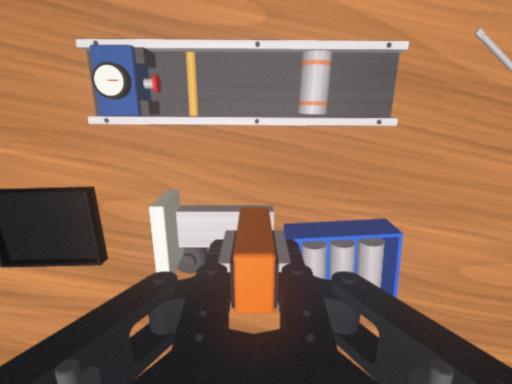

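```bash
python3 - <<'E'
import cv2
i=cv2.imread('pics/w5.png')
cv2.imwrite('pics/w5z.png',cv2.resize(i[30:135,70:240],None,fx=4.6,fy=4.6,interpolation=cv2.INTER_CUBIC))
cv2.imwrite('pics/w5y.png',cv2.resize(i[30:135,240:410],None,fx=4.6,fy=4.6,interpolation=cv2.INTER_CUBIC))
E
```

```text
(no output)
```

View pics/w5z.png

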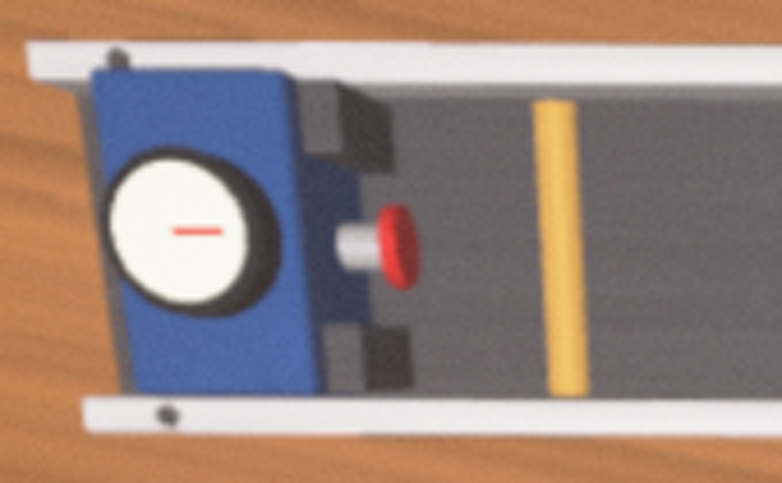

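View pics/w5y.png

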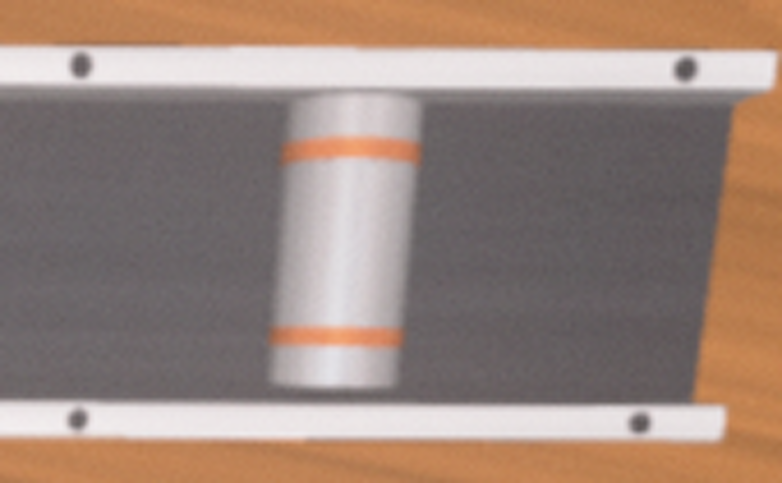

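```bash
python3 - <<'E'
from h import *
p=optics.camera_params('wrist');T=np.eye(4);T[:3,:3]=R.from_euler('xyz',[-3.14025,.0032136,.192899]).as_matrix();T[:3,3]=[557.2855,-46.8546,197.5286]
W=T@np.array(p['T_tool_cam']);c=(p,W[:3,3],W[:3,:3])
np.set_printoptions(precision=1,suppress=True)
f=4.6
def Z(pts,z,o): 
    return np.array([unp(c,o[0]+(a+.5)/f-.5,o[1]+(b+.5)/f-.5,z) for a,b in pts])[:,:2]
A=(70,30);B=(240,30)
t=np.vstack([Z([(26,42),(82,432)],26,A),Z([(724,440),(776,50)],26,B)]);print('track',t, [np.linalg.norm(t[i]-t[(i+1)%4]) for i in range(4)])
d=(t[0]+t[1]-t[2]-t[3]);a=np.arctan2(d[1],d[0]);u=np.array([np.cos(a),np.sin(a)]);v=np.array([-u[1],u[0]]);o=t.mean(0)-15*u
print('yaw',a,'origin',o)
def tr(P): return np.c_[(P-o)@u,(P-o)@v]
l=Z([(555,100),(568,395)],9.5,A);print('lip',tr(l))
l=Z([(535,100),(575,100),(550,395),(588,395)],8.5,A);print('lip edges',tr(l))
print('stops front bottom',tr(Z([(393,172),(413,388)],8,A)))
print('plunger disc front edge', tr(Z([(405,205),(412,288),(420,247)],23,A)), )
print('floor end', tr(Z([(733,103),(693,403)],8,B)))
print('inner walls bottom?', tr(Z([(400,97),(400,398)],8,A)))
print('roller top axis', tr(Z([(352,95),(330,388)],38,B)), 'edges', tr(Z([(283,150),(420,150),(270,337),(402,337)],23,B)))
E
```

```text
track [[ 657.4  153.9]
 [ 576.9  140. ]
 [ 638.5 -185.9]
 [ 718.6 -169.7]] [np.float64(81.642055834837), np.float64(331.61283112515525), np.float64(81.72507505038661), np.float64(329.30817427139567)]
yaw 1.7577790136299674 origin [650.7 -30.2]
lip [[ 69.9 -32.8]
 [ 70.6  32.4]]
lip edges [[ 74.7 -32.9]
 [ 65.5 -33. ]
 [ 75.2  32.4]
 [ 65.9  32.4]]
stops front bottom [[108.9 -17.6]
 [108.6  31. ]]
plunger disc front edge [[102.   -9. ]
 [102.    8.6]
 [ 99.4  -0.2]]
floor end [[-150.3  -33.5]
 [-150.6   33.2]]
inner walls bottom? [[105.8 -33.5]
 [112.   33.4]]
roller top axis [[-56.9 -29.6]
 [-56.   29.4]] edges [[-45.3 -21. ]
 [-75.6 -21.2]
 [-44.4  18.5]
 [-74.7  18.3]]
```

```bash
python3 -m creep '[{"dp":[94,169,80],"angular":[0,0,0.006],"fingers":10},{"dp":[94,169,80],"angular":[0,0,0.006],"fingers":10},{"dp":[94,169,80],"angular":[0,0,0.006],"fingers":10},{"dp":[94,169,80],"angular":[0,0,0.006],"fingers":10},{"dp":[94,169,80],"angular":[0,0,0.006],"fingers":10}]' 80
python3 -m creep '[{"dp":[4,7,3],"angular":[0,0,0],"fingers":10},{"dp":[4,7,3],"angular":[0,0,0],"fingers":10},{"dp":[4,7,3],"angular":[0,0,0],"fingers":10}]' 80
python3 - <<'E'
from h import *
np.set_printoptions(precision=5,suppress=True)
s=r.sense(); print(list(s['eef_pos']),list(s['tcp_rot']),s['contact_force'])
cv2.imwrite('pics/w6.png',optics.grab_frame('wrist'))
E
```

```text
clock: 5.45
eef_pos: [683.4, -194.4, 118.1]
tcp_rot: [-3.141, 0.001, 0.189]
contact_force: [0.4, 0.8, -1.0]
opening: 0.203
clock: 5.7
eef_pos: [687.2, -199.6, 115.4]
tcp_rot: [-3.14, 0.002, 0.187]
contact_force: [-1.3, -0.3, -2.0]
opening: 0.199
[np.float64(687.2455718049301), np.float64(-199.59707576272336), np.float64(115.41531240699818)] [np.float64(-3.140024571903526), np.float64(0.002225302746351021), np.float64(0.18736248940576306)] [-1.26053 -0.33976 -2.03505]
```

View pics/w6.png

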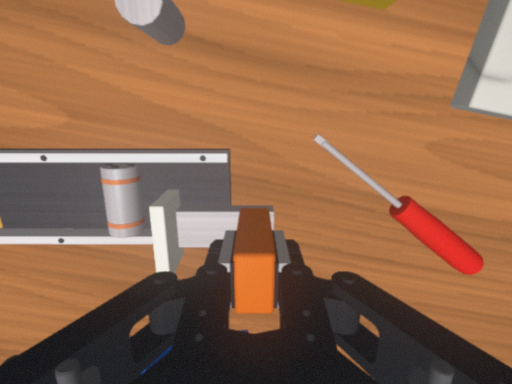

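```bash
python3 - <<'E'
from h import *
import cv2
p=optics.camera_params('wrist');T=np.eye(4)
T[:3,:3]=R.from_euler('xyz',[-3.14002,.002225,.187362]).as_matrix();T[:3,3]=[687.2456,-199.597,115.4153]
W=T@np.array(p['T_tool_cam']);c=(p,W[:3,3],W[:3,:3])
i=cv2.imread('pics/w6.png'); f=5
z=cv2.resize(i[150:280,90:290],None,fx=4,fy=4,interpolation=cv2.INTER_CUBIC)
def tool(q): return (T@np.r_[q,1])[:3]
pts={}
for zz in (1,-33):
  for y in (23,-23):
    for x in (56,48):
      q=proj(c,tool([y,-x,-zz])); pts[(x,y,zz)]=q
      cv2.circle(z,(int((q[0]-90+.5)*4),int((q[1]-150+.5)*4)),4,(0,0,255),1)
for y in (15,-15):
  for x in (9,-9):
      q=proj(c,tool([y,-x,-38])); cv2.circle(z,(int((q[0]-90+.5)*4),int((q[1]-150+.5)*4)),4,(255,0,0),1)
cv2.imwrite('pics/w6z.png',z)
E
```

```text
(no output)
```

View pics/w6z.png

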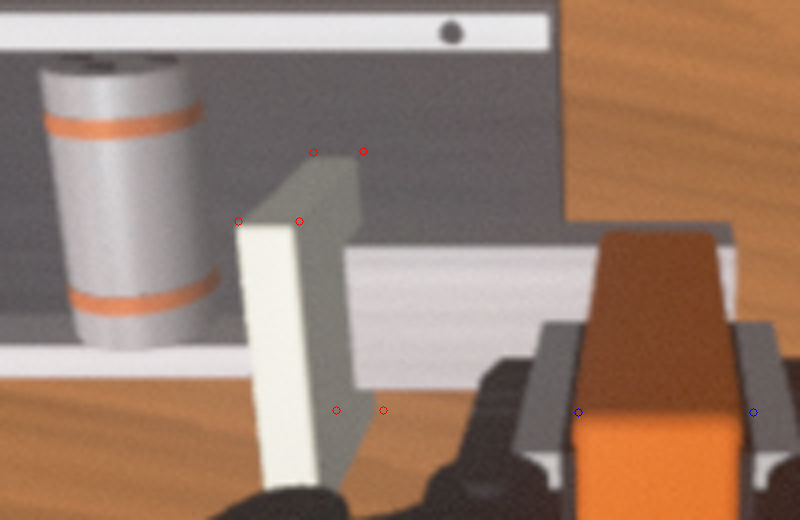

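```bash
python3 -m creep '[{"dp":[-4,0,15],"angular":[0,0,0],"fingers":10},{"dp":[-4,0,35],"angular":[0,0,0],"fingers":10},{"dp":[-4,0,50],"angular":[0,0,0],"fingers":10},{"dp":[-4,0,58],"angular":[0,0,0],"fingers":10},{"dp":[-4,0,58],"angular":[0,0,0],"fingers":10}]' 80
python3 -m creep '[{"dp":[0,0,0],"angular":[0,0,0],"fingers":10},{"dp":[0,0,0],"angular":[0,0,0],"fingers":10}]' 80
python3 - <<'E'
from h import *
np.set_printoptions(precision=5,suppress=True)
s=r.sense(); print(list(s['eef_pos']),list(s['tcp_rot']),s['contact_force'])
cv2.imwrite('pics/w7.png',optics.grab_frame('wrist'))
a=optics.grab_frame('scene');cv2.imwrite('pics/s7.png',cv2.resize(a[180:250,140:310],None,fx=4.5,fy=4.5,interpolation=cv2.INTER_CUBIC))
E
```

```text
clock: 6.17
eef_pos: [682.7, -200.4, 57.0]
tcp_rot: [-3.14, 0.003, 0.188]
contact_force: [-0.1, -0.1, -1.5]
opening: 0.202
clock: 6.33
eef_pos: [684.9, -201.8, 59.7]
tcp_rot: [3.141, -0.001, 0.187]
contact_force: [0.2, 0.1, -1.8]
opening: 0.197
[np.float64(684.8600977511815), np.float64(-201.76049966968486), np.float64(59.709112314776625)] [np.float64(3.1409772343813023), np.float64(-0.0012511687684617634), np.float64(0.18711817981121182)] [ 0.2483   0.13808 -1.79596]
```

View pics/w7.png

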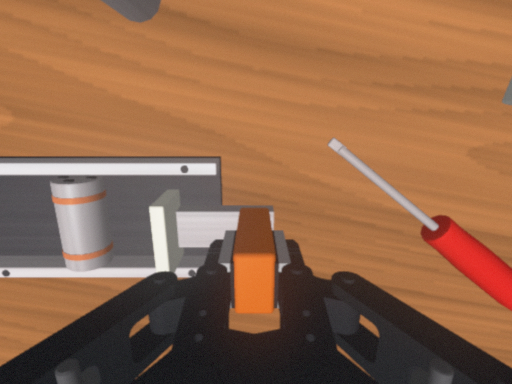

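View pics/s7.png

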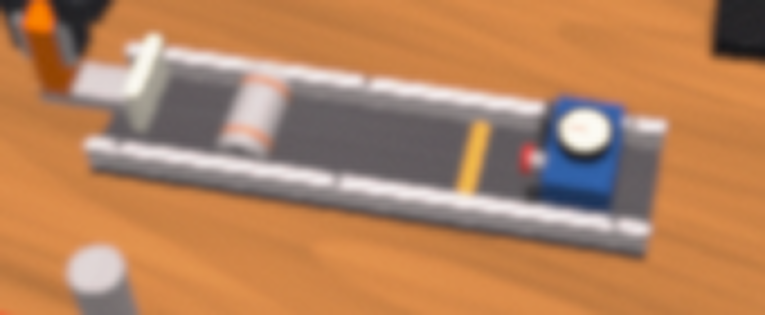

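```bash
python3 -m creep '[{"dp":[-1.5,0,5],"angular":[0,0,0],"fingers":10},{"dp":[-1.5,0,10],"angular":[0,0,0],"fingers":10},{"dp":[-1.5,0,14],"angular":[0,0,0],"fingers":10},{"dp":[-1.5,0,14],"angular":[0,0,0],"fingers":10},{"dp":[-1.5,0,14],"angular":[0,0,0],"fingers":10}]' 80
python3 -m creep '[{"dp":[0,-7,0],"angular":[0,0,0],"fingers":10},{"dp":[0,-14,0],"angular":[0,0,0],"fingers":10},{"dp":[0,-21,0],"angular":[0,0,0],"fingers":10},{"dp":[0,-27,0],"angular":[0,0,0],"fingers":10},{"dp":[0,-30,0],"angular":[0,0,0],"fingers":10}]' 80
python3 - <<'E'
from h import *
np.set_printoptions(precision=5,suppress=True)
s=r.sense(); print(list(s['eef_pos']),list(s['tcp_rot']),s['contact_force'])
cv2.imwrite('pics/w8.png',optics.grab_frame('wrist'))
a=optics.grab_frame('scene');cv2.imwrite('pics/s8.png',cv2.resize(a[180:250,140:310],None,fx=4.5,fy=4.5,interpolation=cv2.INTER_CUBIC))
E
```

```text
clock: 6.85
eef_pos: [682.3, -202.1, 44.0]
tcp_rot: [-3.141, 0.001, 0.187]
contact_force: [0.1, -0.3, -2.3]
opening: 0.201
clock: 7.27
eef_pos: [677.0, -171.3, 44.8]
tcp_rot: [-3.141, 0.0, 0.188]
contact_force: [0.5, -0.1, -1.6]
opening: 0.198
[np.float64(676.9722876667327), np.float64(-171.2769948832157), np.float64(44.77623563463132)] [np.float64(-3.141357197347042), np.float64(5.8631555241994704e-05), np.float64(0.18764259582303633)] [ 0.46925 -0.09148 -1.64918]
```

View pics/w8.png

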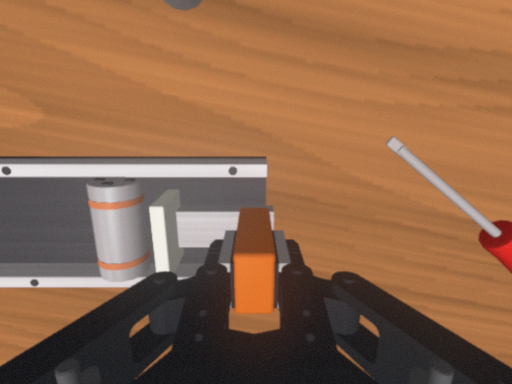

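View pics/s8.png

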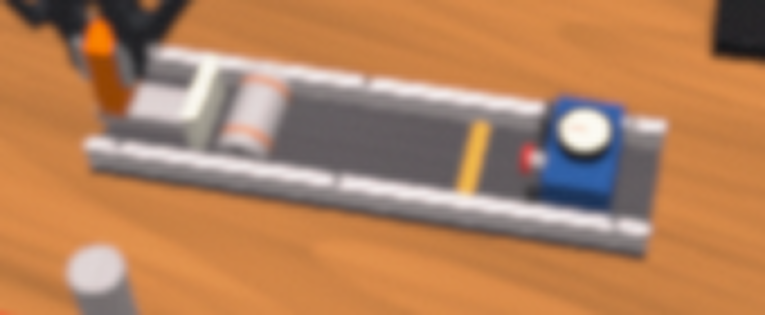

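```bash
python3 -m creep '[{"dp":[0,-3,0],"angular":[0,0,0],"fingers":10},{"dp":[0,-6,0],"angular":[0,0,0],"fingers":10},{"dp":[0,-8,0],"angular":[0,0,0],"fingers":10},{"dp":[0,-10,0],"angular":[0,0,0],"fingers":10},{"dp":[0,-11.5,0],"angular":[0,0,0],"fingers":10}]' 80
python3 -m creep '[{"dp":[0,-1.3,0],"angular":[0,0,0],"fingers":10},{"dp":[0,-2.6,0],"angular":[0,0,0],"fingers":10},{"dp":[0,-4,0],"angular":[0,0,0],"fingers":10},{"dp":[0,-5.5,0],"angular":[0,0,0],"fingers":10},{"dp":[0,-7,0],"angular":[0,0,0],"fingers":10}]' 80
python3 -m creep '[{"dp":[0,-2,0],"angular":[0,0,0],"fingers":10},{"dp":[0,-4,0],"angular":[0,0,0],"fingers":10},{"dp":[0,-6,0],"angular":[0,0,0],"fingers":10},{"dp":[0,-8,0],"angular":[0,0,0],"fingers":10},{"dp":[0,-10,0],"angular":[0,0,0],"fingers":10}]' 80
cat > st.py <<'E'
from h import *
import sys
k=sys.argv[1]
s=r.sense(); e=np.array(s['eef_pos']); o=np.array([650.7,-30.2]);a=1.758;u=np.array([np.cos(a),np.sin(a)]);v=np.array([-u[1],u[0]])
d=e[:2]-o; f=np.array(s['contact_force'])
print('t %.2f face_s %.1f y %.1f z %.1f yaw %.3f Fs %.1f Fy %.1f Fz %.1f open %.3f'%(s['clock'],d@u+56,d@v,e[2],s['tcp_rot'][2],f[:2]@u,f[:2]@v,f[2],s['opening']))
if k!='-':
    a=optics.grab_frame('scene')[180:250,140:310];b=optics.grab_frame('wrist')[100:330,0:300]
    cv2.imwrite(f'pics/{k}.png',np.vstack([cv2.resize(a,(600,247),interpolation=cv2.INTER_CUBIC),cv2.resize(b,(600,345))[:345]]))
E
python3 st.py a1
```

```text
clock: 7.78
eef_pos: [675.0, -161.2, 44.6]
tcp_rot: [-3.142, 0.0, 0.187]
contact_force: [0.7, -0.1, -1.8]
opening: 0.2
clock: 8.2
eef_pos: [673.7, -154.4, 44.6]
tcp_rot: [3.142, -0.0, 0.187]
contact_force: [1.4, -0.3, -1.1]
opening: 0.202
clock: 8.62
eef_pos: [671.8, -144.4, 44.6]
tcp_rot: [-3.142, 0.0, 0.187]
contact_force: [0.0, -0.2, -1.1]
opening: 0.2
t 8.62 face_s -60.2 y 0.5 z 44.6 yaw 0.187 Fs -0.2 Fy 0.0 Fz -1.1 open 0.200
```

View pics/a1.png

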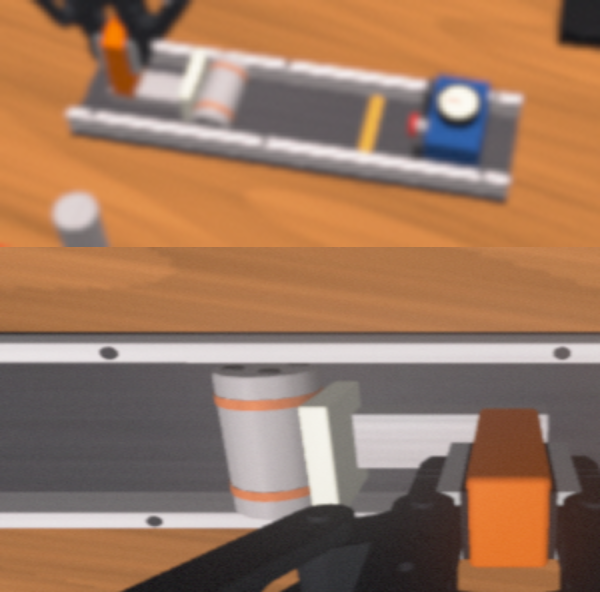

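```bash
python3 -m creep '[{"dp":[0,-2.2,0],"angular":[0,0,0],"fingers":10},{"dp":[0,-4.6,0],"angular":[0,0,0],"fingers":10},{"dp":[0,-7.2,0],"angular":[0,0,0],"fingers":10},{"dp":[0,-10,0],"angular":[0,0,0],"fingers":10},{"dp":[0,-13,0],"angular":[0,0,0],"fingers":10}]' 80
python3 -m creep '[{"dp":[0,-3,0],"angular":[0,0,0],"fingers":10},{"dp":[0,-6,0],"angular":[0,0,0],"fingers":10},{"dp":[0,-9,0],"angular":[0,0,0],"fingers":10},{"dp":[0,-12,0],"angular":[0,0,0],"fingers":10},{"dp":[0,-15,0],"angular":[0,0,0],"fingers":10}]' 80
python3 -m creep '[{"dp":[0,-3,0],"angular":[0,0,0],"fingers":10},{"dp":[0,-6,0],"angular":[0,0,0],"fingers":10},{"dp":[0,-9,0],"angular":[0,0,0],"fingers":10},{"dp":[0,-12,0],"angular":[0,0,0],"fingers":10},{"dp":[0,-15,0],"angular":[0,0,0],"fingers":10}]' 80
python3 st.py a2
```

```text
clock: 9.13
eef_pos: [669.4, -131.6, 44.6]
tcp_rot: [-3.142, 0.0, 0.187]
contact_force: [-0.1, -0.5, -1.1]
opening: 0.203
clock: 9.55
eef_pos: [666.6, -116.8, 44.6]
tcp_rot: [3.142, 0.0, 0.187]
contact_force: [0.6, -0.3, -1.1]
opening: 0.199
clock: 9.97
eef_pos: [663.8, -102.1, 44.6]
tcp_rot: [3.142, 0.0, 0.187]
contact_force: [1.2, -1.0, -1.8]
opening: 0.206
t 9.97 face_s -17.1 y 0.5 z 44.6 yaw 0.187 Fs -1.2 Fy -1.0 Fz -1.8 open 0.206
```

View pics/a2.png

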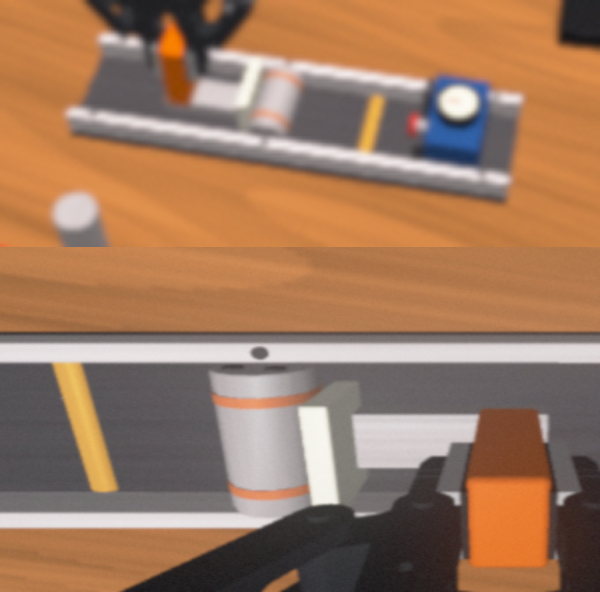

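```bash
python3 -m creep '[{"dp":[0,-3,0],"angular":[0,0,0],"fingers":10},{"dp":[0,-6,0],"angular":[0,0,0],"fingers":10},{"dp":[0,-9,0],"angular":[0,0,0],"fingers":10},{"dp":[0,-12,0],"angular":[0,0,0],"fingers":10},{"dp":[0,-15,0],"angular":[0,0,0],"fingers":10}]' 80
python3 -m creep '[{"dp":[0,-3,0],"angular":[0,0,0],"fingers":10},{"dp":[0,-6,0],"angular":[0,0,0],"fingers":10},{"dp":[0,-9,0],"angular":[0,0,0],"fingers":10},{"dp":[0,-12,0],"angular":[0,0,0],"fingers":10},{"dp":[0,-15,0],"angular":[0,0,0],"fingers":10}]' 80
python3 -m creep '[{"dp":[0,-2.9,0],"angular":[0,0,0],"fingers":10},{"dp":[0,-5.7,0],"angular":[0,0,0],"fingers":10},{"dp":[0,-8.4,0],"angular":[0,0,0],"fingers":10},{"dp":[0,-11,0],"angular":[0,0,0],"fingers":10},{"dp":[0,-13.4,0],"angular":[0,0,0],"fingers":10}]' 80
python3 -m creep '[{"dp":[0,-2.2,0],"angular":[0,0,0],"fingers":10},{"dp":[0,-4.2,0],"angular":[0,0,0],"fingers":10},{"dp":[0,-6,0],"angular":[0,0,0],"fingers":10},{"dp":[0,-7.6,0],"angular":[0,0,0],"fingers":10},{"dp":[0,-9,0],"angular":[0,0,0],"fingers":10}]' 80
python3 st.py a3
```

```text
clock: 10.48
eef_pos: [661.0, -87.3, 44.6]
tcp_rot: [-3.142, 0.0, 0.187]
contact_force: [-0.2, 0.4, -1.2]
opening: 0.201
clock: 10.9
eef_pos: [658.3, -72.6, 44.6]
tcp_rot: [-3.142, -0.0, 0.187]
contact_force: [-0.3, -0.0, -1.3]
opening: 0.201
clock: 11.32
eef_pos: [655.8, -59.5, 44.6]
tcp_rot: [-3.142, -0.0, 0.187]
contact_force: [0.1, -0.1, -1.0]
opening: 0.203
clock: 11.73
eef_pos: [654.1, -50.8, 44.6]
tcp_rot: [3.142, -0.0, 0.187]
contact_force: [0.3, -0.5, -2.2]
opening: 0.198
t 11.73 face_s 35.2 y 0.5 z 44.6 yaw 0.187 Fs -0.5 Fy -0.2 Fz -2.2 open 0.198
```

View pics/a3.png

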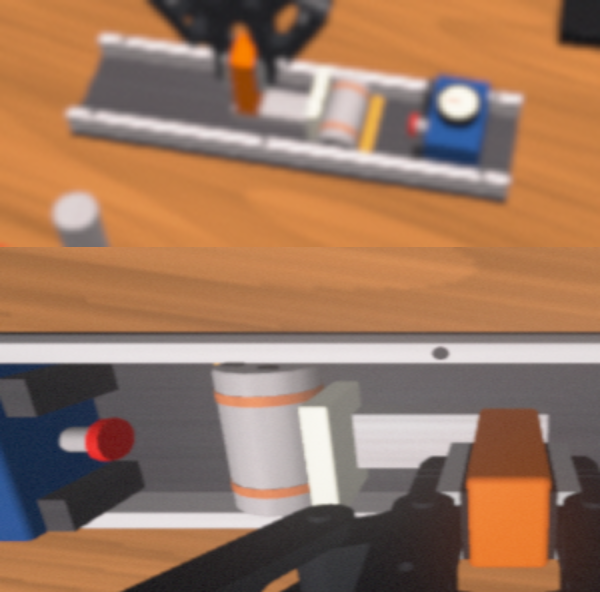

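```bash
python3 -m creep '[{"dp":[0,-1.3,0],"angular":[0,0,0],"fingers":10},{"dp":[0,-2.6,0],"angular":[0,0,0],"fingers":10},{"dp":[0,-3.9,0],"angular":[0,0,0],"fingers":10},{"dp":[0,-5.2,0],"angular":[0,0,0],"fingers":10},{"dp":[0,-6.4,0],"angular":[0,0,0],"fingers":10}]' 80
python3 -m creep '[{"dp":[0,-1.2,0],"angular":[0,0,0],"fingers":10},{"dp":[0,-2.4,0],"angular":[0,0,0],"fingers":10},{"dp":[0,-3.6,0],"angular":[0,0,0],"fingers":10},{"dp":[0,-4.8,0],"angular":[0,0,0],"fingers":10},{"dp":[0,-6,0],"angular":[0,0,0],"fingers":10}]' 80
python3 st.py -
python3 -m creep '[{"dp":[0,-1,0],"angular":[0,0,0],"fingers":10},{"dp":[0,-2,0],"angular":[0,0,0],"fingers":10},{"dp":[0,-3,0],"angular":[0,0,0],"fingers":10},{"dp":[0,-4,0],"angular":[0,0,0],"fingers":10},{"dp":[0,-5,0],"angular":[0,0,0],"fingers":10}]' 80
python3 st.py a4
```

```text
clock: 12.25
eef_pos: [652.9, -44.5, 44.6]
tcp_rot: [-3.142, -0.0, 0.187]
contact_force: [0.1, -0.6, -1.3]
opening: 0.203
clock: 12.67
eef_pos: [652.0, -38.8, 44.7]
tcp_rot: [3.141, -0.0, 0.187]
contact_force: [-0.7, -2.1, -1.3]
opening: 0.2
t 12.67 face_s 47.3 y 0.4 z 44.7 yaw 0.187 Fs -1.9 Fy 1.0 Fz -1.3 open 0.200
clock: 13.08
eef_pos: [650.8, -33.6, 44.6]
tcp_rot: [-3.141, 0.0, 0.187]
contact_force: [0.2, -0.5, -2.3]
opening: 0.201
t 13.08 face_s 52.6 y 0.5 z 44.6 yaw 0.187 Fs -0.6 Fy -0.1 Fz -2.3 open 0.201
```

View pics/a4.png

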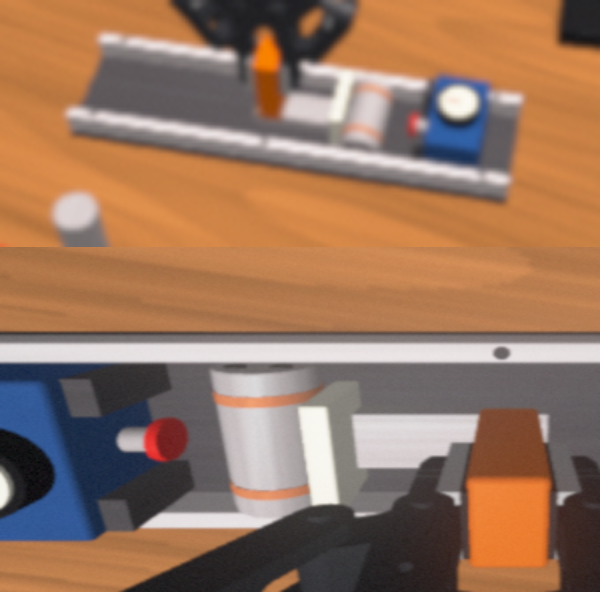

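```bash
python3 -m creep '[{"dp":[0,-0.9,0],"angular":[0,0,0],"fingers":10},{"dp":[0,-1.8,0],"angular":[0,0,0],"fingers":10},{"dp":[0,-2.7,0],"angular":[0,0,0],"fingers":10},{"dp":[0,-3.6,0],"angular":[0,0,0],"fingers":10},{"dp":[0,-4.5,0],"angular":[0,0,0],"fingers":10}]' 80
python3 st.py -
python3 -m creep '[{"dp":[0,-1,0],"angular":[0,0,0],"fingers":10},{"dp":[0,-2,0],"angular":[0,0,0],"fingers":10},{"dp":[0,-3,0],"angular":[0,0,0],"fingers":10},{"dp":[0,-4,0],"angular":[0,0,0],"fingers":10},{"dp":[0,-5,0],"angular":[0,0,0],"fingers":10}]' 80
python3 st.py a5
```

```text
clock: 13.6
eef_pos: [650.0, -29.2, 44.6]
tcp_rot: [-3.142, 0.0, 0.187]
contact_force: [0.6, -0.3, -1.8]
opening: 0.205
t 13.60 face_s 57.1 y 0.5 z 44.6 yaw 0.187 Fs -0.4 Fy -0.5 Fz -1.8 open 0.205
clock: 14.02
eef_pos: [649.1, -24.4, 44.6]
tcp_rot: [-3.142, -0.0, 0.187]
contact_force: [-0.1, -0.0, -2.0]
opening: 0.197
t 14.02 face_s 62.0 y 0.5 z 44.6 yaw 0.187 Fs -0.0 Fy 0.1 Fz -2.0 open 0.197
```

View pics/a5.png

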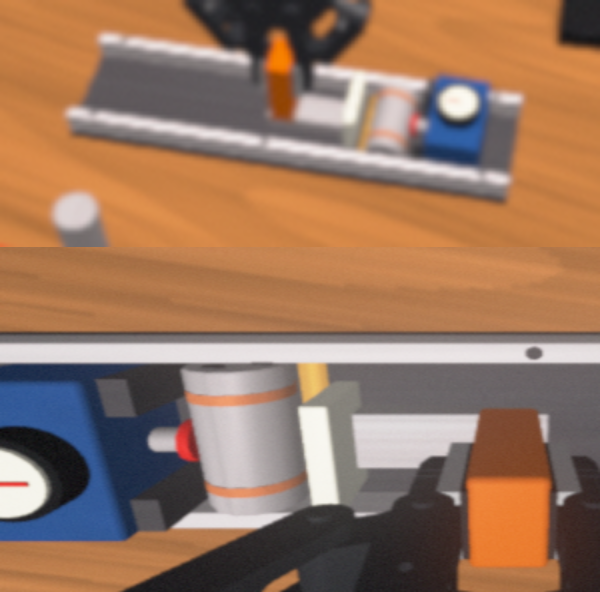

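```bash
python3 -m creep '[{"dp":[0,-1.3,0],"angular":[0,0,0],"fingers":10},{"dp":[0,-2.6,0],"angular":[0,0,0],"fingers":10},{"dp":[0,-3.9,0],"angular":[0,0,0],"fingers":10},{"dp":[0,-5,0],"angular":[0,0,0],"fingers":10},{"dp":[0,-6,0],"angular":[0,0,0],"fingers":10}]' 80
python3 -m creep '[{"dp":[0,-0.7,0],"angular":[0,0,0],"fingers":10},{"dp":[0,-1.4,0],"angular":[0,0,0],"fingers":10},{"dp":[0,-2.1,0],"angular":[0,0,0],"fingers":10},{"dp":[0,-2.8,0],"angular":[0,0,0],"fingers":10},{"dp":[0,-3.5,0],"angular":[0,0,0],"fingers":10}]' 80
python3 st.py -
python3 -m creep '[{"dp":[0,-0.6,0],"angular":[0,0,0],"fingers":10},{"dp":[0,-1.2,0],"angular":[0,0,0],"fingers":10},{"dp":[0,-1.8,0],"angular":[0,0,0],"fingers":10}]' 80
python3 st.py a6
```

```text
clock: 14.53
eef_pos: [648.0, -18.5, 44.6]
tcp_rot: [-3.142, 0.0, 0.187]
contact_force: [-0.4, -0.3, -2.3]
opening: 0.196
clock: 14.95
eef_pos: [647.5, -15.2, 44.7]
tcp_rot: [3.141, -0.0, 0.187]
contact_force: [0.7, -1.4, -1.2]
opening: 0.204
t 14.95 face_s 71.3 y 0.4 z 44.7 yaw 0.187 Fs -1.5 Fy -0.4 Fz -1.2 open 0.204
clock: 15.2
eef_pos: [647.3, -13.8, 44.8]
tcp_rot: [3.141, -0.0, 0.187]
contact_force: [0.8, -4.4, -0.2]
opening: 0.202
t 15.20 face_s 72.7 y 0.3 z 44.8 yaw 0.187 Fs -4.5 Fy 0.0 Fz -0.2 open 0.202
```

View pics/a6.png

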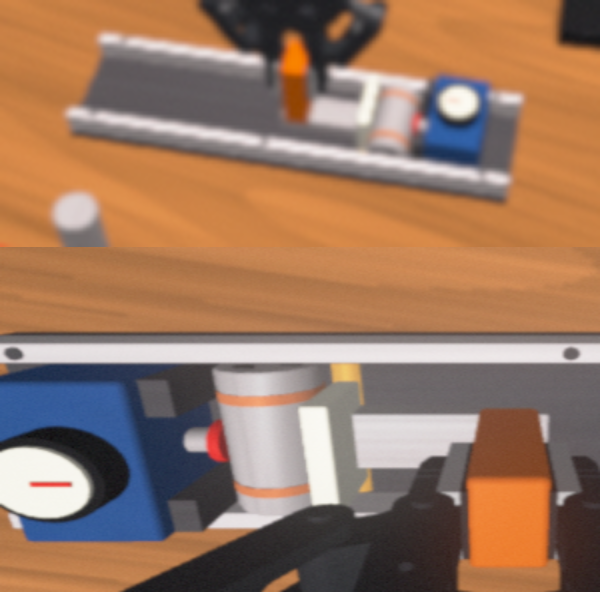

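```bash
python3 -m creep '[{"dp":[0,-0.5,0],"angular":[0,0,0],"fingers":10},{"dp":[0,-1,0],"angular":[0,0,0],"fingers":10},{"dp":[0,-1.5,0],"angular":[0,0,0],"fingers":10}]' 80
python3 st.py -
python3 -m creep '[{"dp":[0,-0.5,0],"angular":[0,0,0],"fingers":10},{"dp":[0,-1,0],"angular":[0,0,0],"fingers":10},{"dp":[0,-1.5,0],"angular":[0,0,0],"fingers":10}]' 80
python3 st.py a7
```

```text
clock: 15.55
eef_pos: [647.0, -12.3, 44.8]
tcp_rot: [3.141, -0.0, 0.187]
contact_force: [0.9, -5.8, -0.2]
opening: 0.202
t 15.55 face_s 74.3 y 0.3 z 44.8 yaw 0.187 Fs -5.8 Fy 0.2 Fz -0.2 open 0.202
clock: 15.8
eef_pos: [646.8, -11.0, 44.9]
tcp_rot: [3.141, -0.001, 0.187]
contact_force: [1.0, -7.4, -0.8]
opening: 0.2
t 15.80 face_s 75.6 y 0.2 z 44.9 yaw 0.187 Fs -7.5 Fy 0.4 Fz -0.8 open 0.200
```

View pics/a7.png

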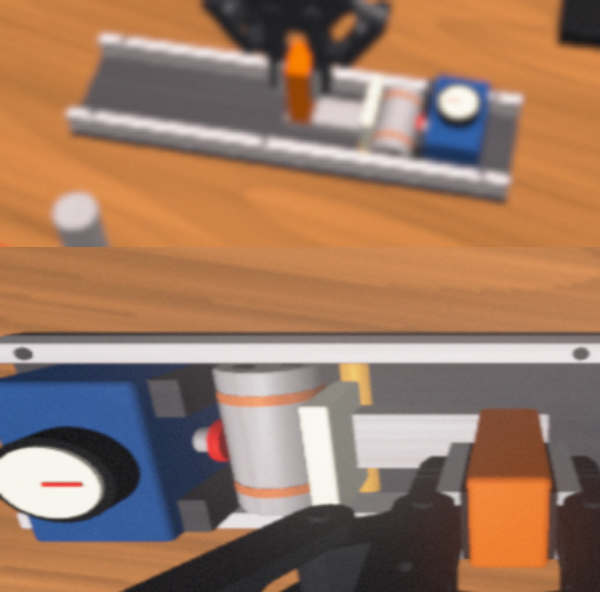

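```bash
python3 -m creep '[{"dp":[0,-0.4,0],"angular":[0,0,0],"fingers":10},{"dp":[0,-0.8,0],"angular":[0,0,0],"fingers":10}]' 80
python3 st.py -
python3 -m creep '[{"dp":[0,-0.4,0],"angular":[0,0,0],"fingers":10},{"dp":[0,-0.4,0],"angular":[0,0,0],"fingers":10}]' 80
python3 st.py -
```

```text
clock: 16.07
eef_pos: [646.7, -10.4, 44.9]
tcp_rot: [3.14, -0.001, 0.187]
contact_force: [1.7, -7.3, 0.6]
opening: 0.201
t 16.07 face_s 76.2 y 0.2 z 44.9 yaw 0.187 Fs -7.5 Fy -0.3 Fz 0.6 open 0.201
clock: 16.23
eef_pos: [646.6, -10.0, 44.9]
tcp_rot: [3.14, -0.001, 0.187]
contact_force: [1.2, -6.6, 0.4]
opening: 0.2
t 16.23 face_s 76.6 y 0.2 z 44.9 yaw 0.187 Fs -6.7 Fy 0.1 Fz 0.4 open 0.200
```

```bash
python3 -m creep '[{"dp":[0,-0.3,0],"angular":[0,0,0],"fingers":10},{"dp":[0,-0.6,0],"angular":[0,0,0],"fingers":10}]' 80
python3 st.py -
python3 -m creep '[{"dp":[0,-0.3,0],"angular":[0,0,0],"fingers":10},{"dp":[0,-0.6,0],"angular":[0,0,0],"fingers":10}]' 80
python3 st.py a8
```

```text
clock: 16.4
eef_pos: [646.6, -9.6, 44.9]
tcp_rot: [3.14, -0.001, 0.187]
contact_force: [1.6, -7.8, -0.7]
opening: 0.198
t 16.40 face_s 77.0 y 0.2 z 44.9 yaw 0.187 Fs -8.0 Fy -0.1 Fz -0.7 open 0.198
clock: 16.57
eef_pos: [646.5, -9.2, 45.0]
tcp_rot: [3.14, -0.001, 0.187]
contact_force: [1.7, -10.6, 0.3]
opening: 0.204
t 16.57 face_s 77.4 y 0.2 z 45.0 yaw 0.187 Fs -10.7 Fy 0.3 Fz 0.3 open 0.204
```

View pics/a8.png

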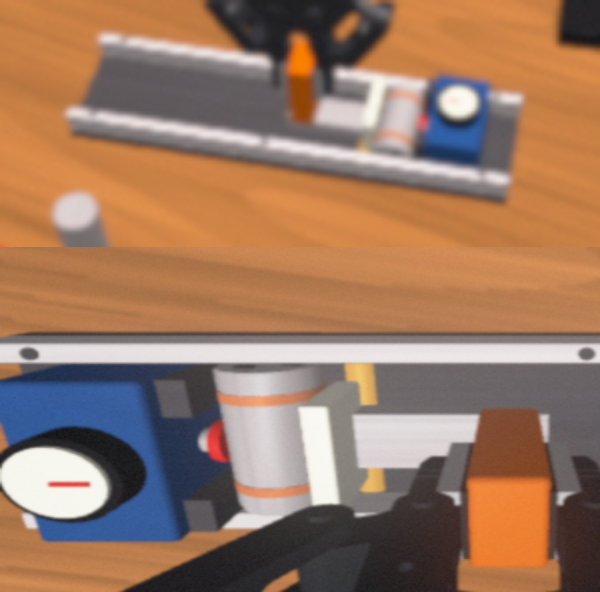

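```bash
python3 -m creep '[{"dp":[0,0,0],"angular":[0,0,0],"fingers":10},{"dp":[0,0,0],"angular":[0,0,0],"fingers":10}]' 80
python3 st.py -
python3 -m creep '[{"dp":[0,-0.3,0],"angular":[0,0,0],"fingers":10},{"dp":[0,-0.3,0],"angular":[0,0,0],"fingers":10}]' 80
python3 st.py -
```

```text
clock: 16.83
eef_pos: [646.5, -9.3, 44.9]
tcp_rot: [3.14, -0.001, 0.187]
contact_force: [1.6, -8.8, 0.0]
opening: 0.203
t 16.83 face_s 77.3 y 0.2 z 44.9 yaw 0.187 Fs -8.9 Fy 0.1 Fz 0.0 open 0.203
clock: 17.0
eef_pos: [646.5, -9.2, 45.0]
tcp_rot: [3.139, -0.001, 0.187]
contact_force: [1.5, -10.9, 0.7]
opening: 0.199
t 17.00 face_s 77.4 y 0.2 z 45.0 yaw 0.187 Fs -11.0 Fy 0.6 Fz 0.7 open 0.199
```

```bash
python3 -m creep '[{"dp":[0,-0.2,0],"angular":[0,0,0],"fingers":10},{"dp":[0,-0.2,0],"angular":[0,0,0],"fingers":10},{"dp":[0,-0.2,0],"angular":[0,0,0],"fingers":10}]' 80
python3 st.py -
python3 -m creep '[{"dp":[0,0,0],"angular":[0,0,0],"fingers":10},{"dp":[0,0,0],"angular":[0,0,0],"fingers":10},{"dp":[0,0,0],"angular":[0,0,0],"fingers":10}]' 80
python3 st.py a9
python3 - <<'E'
import sys
E
```

```text
clock: 17.25
eef_pos: [646.6, -9.2, 45.0]
tcp_rot: [3.139, -0.001, 0.187]
contact_force: [2.0, -12.5, 1.2]
opening: 0.203
t 17.25 face_s 77.4 y 0.1 z 45.0 yaw 0.187 Fs -12.7 Fy 0.4 Fz 1.2 open 0.203
clock: 17.5
eef_pos: [646.5, -9.2, 45.0]
tcp_rot: [3.139, -0.001, 0.187]
contact_force: [1.5, -11.7, 0.3]
opening: 0.199
t 17.50 face_s 77.4 y 0.2 z 45.0 yaw 0.187 Fs -11.8 Fy 0.7 Fz 0.3 open 0.199
```

View pics/a9.png

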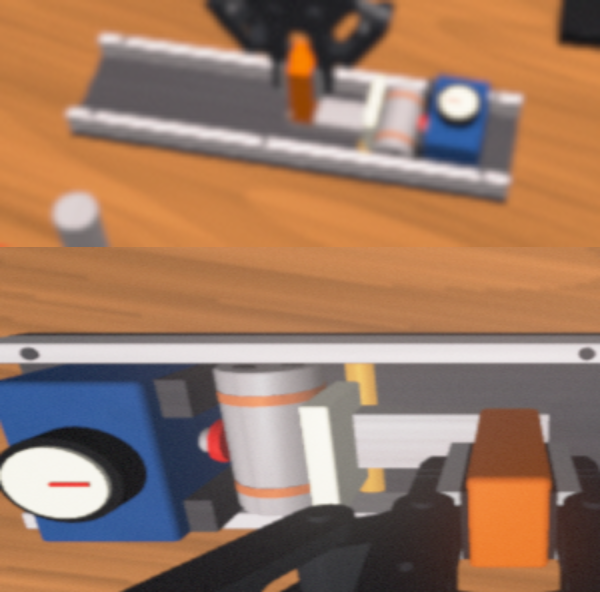

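```bash
python3 - <<'E'
from h import *
i=optics.grab_frame('wrist'); cv2.imwrite('pics/b0.png',i)
cv2.imwrite('pics/b0z.png',cv2.resize(i[225:325,60:200],None,fx=5.5,fy=5.5,interpolation=cv2.INTER_CUBIC) if 0 else cv2.resize(i[230:320,70:200],None,fx=6,fy=6,interpolation=cv2.INTER_CUBIC))
i=optics.grab_frame('wrist')
cv2.imwrite('pics/b1z.png',cv2.resize(i[235:320,60:190],None,fx=6,fy=6,interpolation=cv2.INTER_CUBIC))
cv2.imwrite('pics/b2z.png',cv2.resize(i[190:320,60:190],None,fx=4.6,fy=4.6,interpolation=cv2.INTER_CUBIC) )
E
python3 st.py -
```

```text
t 17.70 face_s 77.4 y 0.2 z 45.0 yaw 0.187 Fs -11.3 Fy 0.2 Fz 0.9 open 0.198
```

View pics/b0.png

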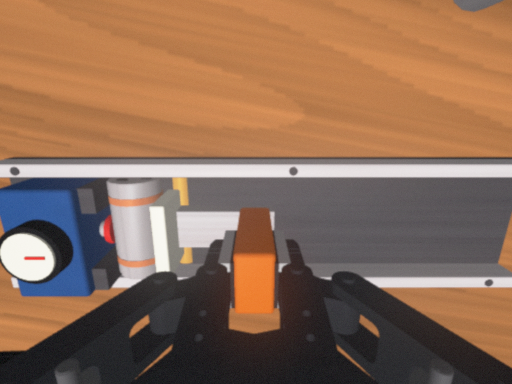

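```bash
python3 - <<'E'
import cv2
i=cv2.imread('pics/b0.png')
cv2.imwrite('pics/b0z.png',cv2.resize(i[165:295,60:200],None,fx=4.6,fy=4.6,interpolation=cv2.INTER_CUBIC))
E
```

```text
(no output)
```

View pics/b0z.png

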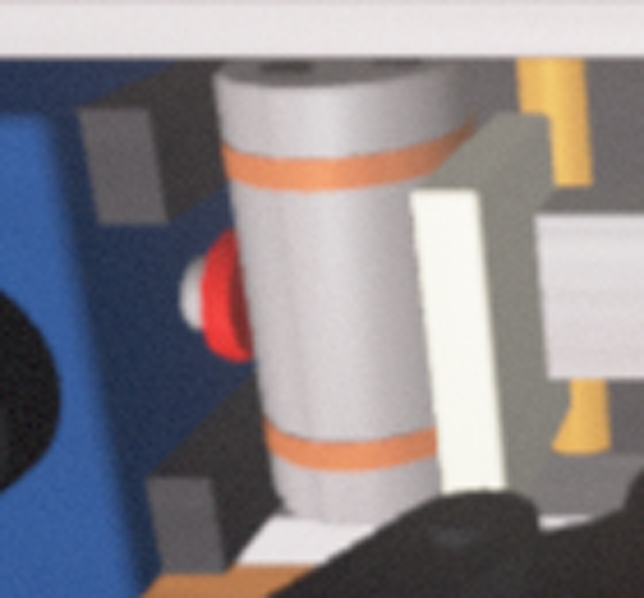

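```bash
python3 -m creep '[{"dp":[0,-0.1,0],"angular":[0,0,0],"fingers":10},{"dp":[0,-0.2,0],"angular":[0,0,0],"fingers":10},{"dp":[0,-0.2,0],"angular":[0,0,0],"fingers":10},{"dp":[0,-0.2,0],"angular":[0,0,0],"fingers":10},{"dp":[0,-0.2,0],"angular":[0,0,0],"fingers":10}]' 80
python3 st.py -
```

```text
clock: 18.12
eef_pos: [646.5, -9.2, 45.0]
tcp_rot: [3.139, -0.001, 0.187]
contact_force: [1.8, -13.0, 0.5]
opening: 0.199
t 18.12 face_s 77.4 y 0.2 z 45.0 yaw 0.187 Fs -13.1 Fy 0.7 Fz 0.5 open 0.199
```

```bash
python3 -m creep '[{"dp":[0,0.4,0],"angular":[0,0,0],"fingers":10},{"dp":[0,0.8,0],"angular":[0,0,0],"fingers":10},{"dp":[0,1.2,0],"angular":[0,0,0],"fingers":10},{"dp":[0,1.6,0],"angular":[0,0,0],"fingers":10},{"dp":[0,2,0],"angular":[0,0,0],"fingers":10}]' 80
python3 st.py -
python3 -m creep '[{"dp":[0,0.5,0],"angular":[0,0,0],"fingers":10},{"dp":[0,1,0],"angular":[0,0,0],"fingers":10},{"dp":[0,1.5,0],"angular":[0,0,0],"fingers":10},{"dp":[0,2,0],"angular":[0,0,0],"fingers":10},{"dp":[0,2.5,0],"angular":[0,0,0],"fingers":10}]' 80
python3 st.py -
python3 -m creep '[{"dp":[0,0.5,0],"angular":[0,0,0],"fingers":10},{"dp":[0,1,0],"angular":[0,0,0],"fingers":10},{"dp":[0,1.5,0],"angular":[0,0,0],"fingers":10},{"dp":[0,2,0],"angular":[0,0,0],"fingers":10},{"dp":[0,2.5,0],"angular":[0,0,0],"fingers":10}]' 80
python3 st.py -
python3 -m creep '[{"dp":[0,0.5,0],"angular":[0,0,0],"fingers":10},{"dp":[0,1,0],"angular":[0,0,0],"fingers":10},{"dp":[0,1.5,0],"angular":[0,0,0],"fingers":10},{"dp":[0,2,0],"angular":[0,0,0],"fingers":10},{"dp":[0,2.5,0],"angular":[0,0,0],"fingers":10}]' 80
python3 st.py c1
```

```text
clock: 18.53
eef_pos: [646.5, -9.5, 44.7]
tcp_rot: [3.141, -0.0, 0.187]
contact_force: [1.5, -3.6, -0.6]
opening: 0.201
t 18.53 face_s 77.1 y 0.3 z 44.7 yaw 0.187 Fs -3.8 Fy -0.8 Fz -0.6 open 0.201
clock: 18.95
eef_pos: [646.5, -11.6, 44.5]
tcp_rot: [-3.141, 0.001, 0.187]
contact_force: [-0.2, -0.7, -2.1]
opening: 0.206
t 18.95 face_s 75.1 y 0.7 z 44.5 yaw 0.187 Fs -0.7 Fy 0.3 Fz -2.1 open 0.206
clock: 19.37
eef_pos: [647.2, -14.2, 44.6]
tcp_rot: [-3.141, 0.0, 0.187]
contact_force: [0.3, 0.3, -1.2]
opening: 0.2
t 19.37 face_s 72.3 y 0.5 z 44.6 yaw 0.187 Fs 0.2 Fy -0.4 Fz -1.2 open 0.200
clock: 19.78
eef_pos: [647.7, -16.7, 44.6]
tcp_rot: [-3.142, -0.0, 0.187]
contact_force: [-0.5, -0.2, -1.4]
opening: 0.201
t 19.78 face_s 69.8 y 0.5 z 44.6 yaw 0.187 Fs -0.1 Fy 0.6 Fz -1.4 open 0.201
```

View pics/c1.png

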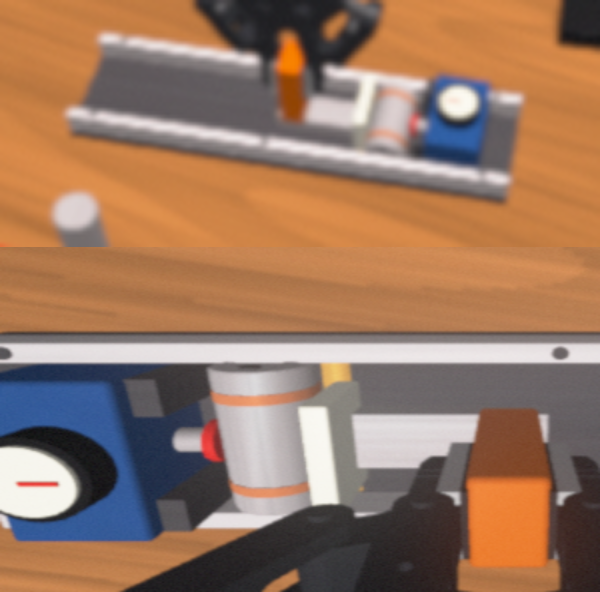

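```bash
python3 -m creep '[{"dp":[0,0,0],"angular":[0,0,0],"fingers":10},{"dp":[0,0,0],"angular":[0,0,0],"fingers":10},{"dp":[0,0.4,0],"angular":[0,0,0],"fingers":10},{"dp":[0,0.8,0],"angular":[0,0,0],"fingers":10},{"dp":[0,1.2,0],"angular":[0,0,0],"fingers":10}]' 80
python3 -m creep '[{"dp":[0,0.6,0],"angular":[0,0,0],"fingers":10},{"dp":[0,1.2,0],"angular":[0,0,0],"fingers":10},{"dp":[0,1.8,0],"angular":[0,0,0],"fingers":10},{"dp":[0,2.4,0],"angular":[0,0,0],"fingers":10},{"dp":[0,3,0],"angular":[0,0,0],"fingers":10}]' 80
python3 -m creep '[{"dp":[0,0.6,0],"angular":[0,0,0],"fingers":10},{"dp":[0,1.2,0],"angular":[0,0,0],"fingers":10},{"dp":[0,1.8,0],"angular":[0,0,0],"fingers":10},{"dp":[0,2.4,0],"angular":[0,0,0],"fingers":10},{"dp":[0,3,0],"angular":[0,0,0],"fingers":10}]' 80
python3 st.py c2
```

```text
clock: 20.3
eef_pos: [647.9, -17.9, 44.6]
tcp_rot: [-3.142, 0.0, 0.187]
contact_force: [0.6, -0.5, -1.3]
opening: 0.201
clock: 20.72
eef_pos: [648.5, -20.9, 44.6]
tcp_rot: [-3.142, 0.0, 0.187]
contact_force: [-0.3, 0.3, -1.1]
opening: 0.202
clock: 21.13
eef_pos: [649.0, -23.8, 44.6]
tcp_rot: [-3.142, 0.0, 0.187]
contact_force: [0.1, -1.2, -0.6]
opening: 0.201
t 21.13 face_s 62.6 y 0.5 z 44.6 yaw 0.187 Fs -1.2 Fy 0.2 Fz -0.6 open 0.201
```

View pics/c2.png

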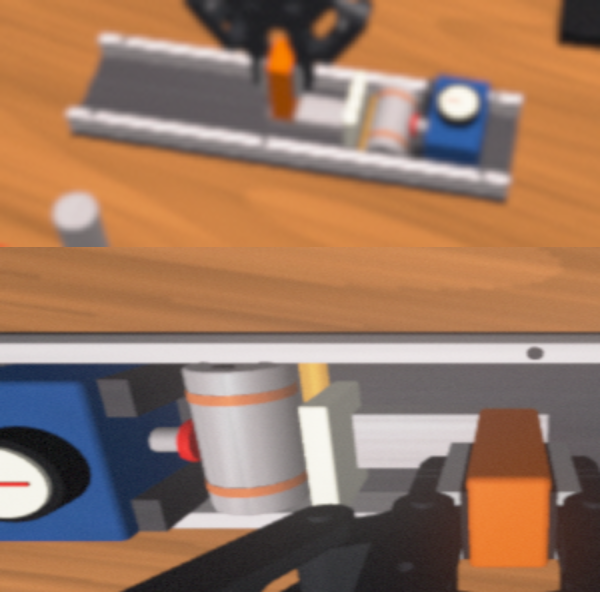

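```bash
python3 -m creep '[{"dp":[0,4,0],"angular":[0,0,0],"fingers":10},{"dp":[0,10,0],"angular":[0,0,0],"fingers":10},{"dp":[0,18,0],"angular":[0,0,0],"fingers":10},{"dp":[0,26,0],"angular":[0,0,0],"fingers":10},{"dp":[0,32,0],"angular":[0,0,0],"fingers":10}]' 80
python3 -m creep '[{"dp":[0,4,-10],"angular":[0,0,0],"fingers":10},{"dp":[0,4,-35],"angular":[0,0,0],"fingers":10},{"dp":[0,4,-65],"angular":[0,0,0],"fingers":10},{"dp":[0,4,-90],"angular":[0,0,0],"fingers":10},{"dp":[0,4,-100],"angular":[0,0,0],"fingers":10}]' 80
python3 st.py c3
```

```text
clock: 21.65
eef_pos: [655.2, -56.6, 44.7]
tcp_rot: [3.141, -0.0, 0.186]
contact_force: [-0.6, 0.1, -1.2]
opening: 0.199
clock: 22.07
eef_pos: [657.7, -59.7, 149.2]
tcp_rot: [3.14, -0.005, 0.186]
contact_force: [0.7, -0.6, -1.3]
opening: 0.205
t 22.07 face_s 25.7 y -1.4 z 149.2 yaw 0.186 Fs -0.7 Fy -0.6 Fz -1.3 open 0.205
```

View pics/c3.png

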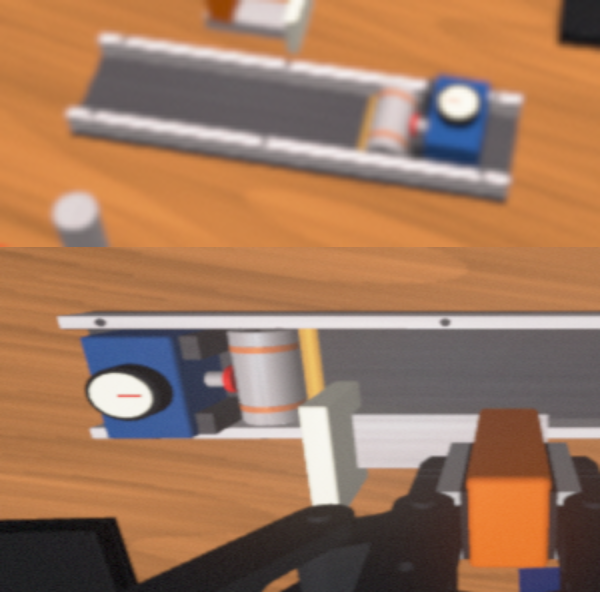

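```bash
python3 -m creep '[{"dp":[-166,-270,0],"angular":[0,0,0.071],"fingers":10},{"dp":[-166,-270,0],"angular":[0,0,0.071],"fingers":10},{"dp":[-166,-270,0],"angular":[0,0,0.071],"fingers":10},{"dp":[-166,-270,0],"angular":[0,0,0.071],"fingers":10},{"dp":[-166,-270,0],"angular":[0,0,0.071],"fingers":10}]' 80
python3 st.py -
```

```text
clock: 22.58
eef_pos: [512.8, 95.6, 142.9]
tcp_rot: [3.142, 0.003, 0.115]
contact_force: [0.8, 0.4, -1.4]
opening: 0.2
t 22.58 face_s 205.3 y 112.1 z 142.9 yaw 0.115 Fs 0.2 Fy -0.9 Fz -1.4 open 0.200
```

```bash
python3 -m creep '[{"dp":[-23,-34,0],"angular":[0,0,0],"fingers":10},{"dp":[-44,-66,0],"angular":[0,0,0],"fingers":10},{"dp":[-55,-83,15],"angular":[0,0,0],"fingers":10},{"dp":[-56,-85,25],"angular":[0,0,0],"fingers":10},{"dp":[-56,-85,25],"angular":[0,0,0],"fingers":10}]' 80
python3 -m creep '[{"dp":[0,0,0],"angular":[0,0,0],"fingers":10},{"dp":[0,0,0],"angular":[0,0,0],"fingers":10},{"dp":[0,0,0],"angular":[0,0,0],"fingers":10}]' 80
python3 st.py -
python3 - <<'E'
from h import *
cv2.imwrite('pics/d1.png',optics.grab_frame('wrist'))
E
```

```text
clock: 23.0
eef_pos: [447.4, 172.9, 116.9]
tcp_rot: [3.14, 0.005, 0.118]
contact_force: [-0.5, 0.2, -0.5]
opening: 0.195
clock: 23.25
eef_pos: [451.1, 172.2, 119.8]
tcp_rot: [3.142, -0.0, 0.114]
contact_force: [-0.2, 0.0, -2.0]
opening: 0.199
t 23.25 face_s 292.0 y 158.5 z 119.8 yaw 0.114 Fs 0.1 Fy 0.2 Fz -2.0 open 0.199
```

View pics/d1.png

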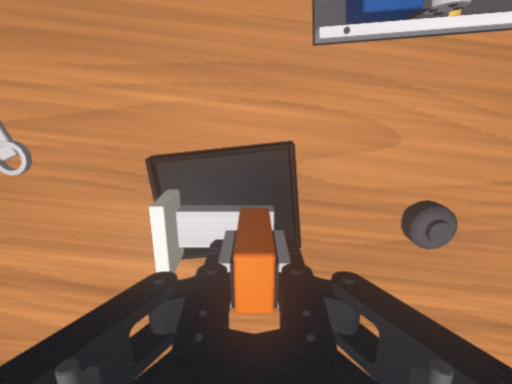

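```bash
python3 -m creep '[{"dp":[-9.4,-5.9,15],"angular":[0,0,0],"fingers":10},{"dp":[-9.4,-5.9,35],"angular":[0,0,0],"fingers":10},{"dp":[-9.4,-5.9,55],"angular":[0,0,0],"fingers":10},{"dp":[-9.4,-5.9,70],"angular":[0,0,0],"fingers":10},{"dp":[-9.4,-5.9,76],"angular":[0,0,0],"fingers":10}]' 80
python3 -m creep '[{"dp":[0,0,0],"angular":[0,0,0],"fingers":10},{"dp":[0,0,0.7],"angular":[0,0,0],"fingers":10},{"dp":[0,0,1.4],"angular":[0,0,0],"fingers":10},{"dp":[0,0,2],"angular":[0,0,0],"fingers":10},{"dp":[0,0,2],"angular":[0,0,0],"fingers":10}]' 80
python3 st.py d2
```

```text
clock: 23.72
eef_pos: [439.7, 176.9, 42.2]
tcp_rot: [3.141, 0.002, 0.115]
contact_force: [-1.0, -0.9, -2.2]
opening: 0.199
clock: 24.13
eef_pos: [440.6, 177.8, 42.3]
tcp_rot: [-3.141, -0.001, 0.116]
contact_force: [-0.5, -0.2, -1.0]
opening: 0.2
t 24.13 face_s 299.5 y 167.7 z 42.3 yaw 0.116 Fs -0.1 Fy 0.6 Fz -1.0 open 0.200
```

```bash
python3 -m creep '[{"dp":[0,0,0.8],"angular":[0,0,0],"fingers":10},{"dp":[0,0,1.6],"angular":[0,0,0],"fingers":10},{"dp":[0,0,2.4],"angular":[0,0,0],"fingers":10},{"dp":[0,0,2.4],"angular":[0,0,0],"fingers":10}]' 80
python3 st.py -
python3 -m creep '[{"dp":[0,0,0.5],"angular":[0,0,0],"fingers":10},{"dp":[0,0,1],"angular":[0,0,0],"fingers":10},{"dp":[0,0,1]  ,"angular":[0,0,0],"fingers":10}]' 80
python3 st.py d3
```

```text
clock: 24.57
eef_pos: [439.9, 177.7, 39.1]
tcp_rot: [3.142, 0.0, 0.116]
contact_force: [-0.1, -0.2, -0.5]
opening: 0.197
t 24.57 face_s 299.5 y 168.4 z 39.1 yaw 0.116 Fs -0.2 Fy 0.2 Fz -0.5 open 0.197
clock: 24.82
eef_pos: [440.0, 177.7, 38.9]
tcp_rot: [3.142, 0.0, 0.116]
contact_force: [-3.7, -2.2, 12.2]
opening: 0.203
t 24.82 face_s 299.4 y 168.3 z 38.9 yaw 0.116 Fs -1.5 Fy 4.0 Fz 12.2 open 0.203
```

View pics/d3.png

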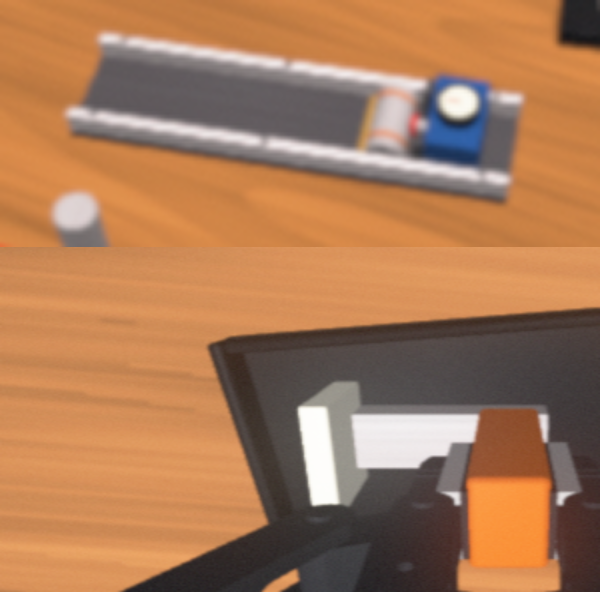

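```bash
python3 -m creep '[{"dp":[0,0,-0.7],"angular":[0,0,0],"fingers":10},{"dp":[0,0,-0.7],"angular":[0,0,0],"fingers":24},{"dp":[0,0,-0.7],"angular":[0,0,0],"fingers":32},{"dp":[0,0,-0.7],"angular":[0,0,0],"fingers":44},{"dp":[0,0,-0.7],"angular":[0,0,0],"fingers":44}]' 80
python3 -m creep '[{"dp":[0,0,0],"angular":[0,0,0],"fingers":44},{"dp":[0,0,-8],"angular":[0,0,0],"fingers":44},{"dp":[0,0,-25],"angular":[0,0,0],"fingers":44},{"dp":[0,0,-60],"angular":[0,0,0],"fingers":44},{"dp":[0,0,-100],"angular":[0,0,0],"fingers":44}]' 80
python3 -m creep '[{"dp":[0,0,-60],"angular":[0,0,0],"fingers":44},{"dp":[-40,0,-80],"angular":[0,0,0],"fingers":44},{"dp":[-80,0,-80],"angular":[0,0,0],"fingers":44},{"dp":[-80,0,-80],"angular":[0,0,0],"fingers":44},{"dp":[-80,0,-80],"angular":[0,0,0],"fingers":44}]' 80
python3 - <<'E'
from h import *
s=r.sense();print(s['eef_pos'],s['contact_force'],s['opening'])
w=optics.grab_frame('wrist');cv2.imwrite('pics/e1.png',w)
i=optics.grab_frame('top')
cv2.imwrite('pics/e2.png',i)
cv2.imwrite('pics/e3.png',cv2.resize(i[150:310,155:360],None,fx=3.7,fy=3.7,interpolation=cv2.INTER_CUBIC))
E
```

```text
clock: 25.33
eef_pos: [440.1, 177.7, 38.8]
tcp_rot: [3.142, 0.0, 0.116]
contact_force: [-0.3, -1.1, -1.0]
opening: 0.518
clock: 25.75
eef_pos: [438.5, 177.1, 139.1]
tcp_rot: [3.14, 0.004, 0.116]
contact_force: [1.4, 0.1, -0.2]
opening: 0.511
clock: 26.17
eef_pos: [358.4, 168.0, 220.0]
tcp_rot: [-3.141, -0.001, 0.117]
contact_force: [0.1, 0.0, -0.1]
opening: 0.516
[358.35832833 168.00289474 220.0165227 ] [ 0.07108725  0.03384947 -0.09285642] 0.5155382036318681
```

View pics/e1.png

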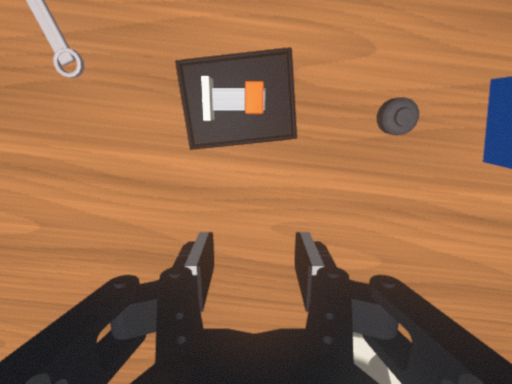

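View pics/e3.png

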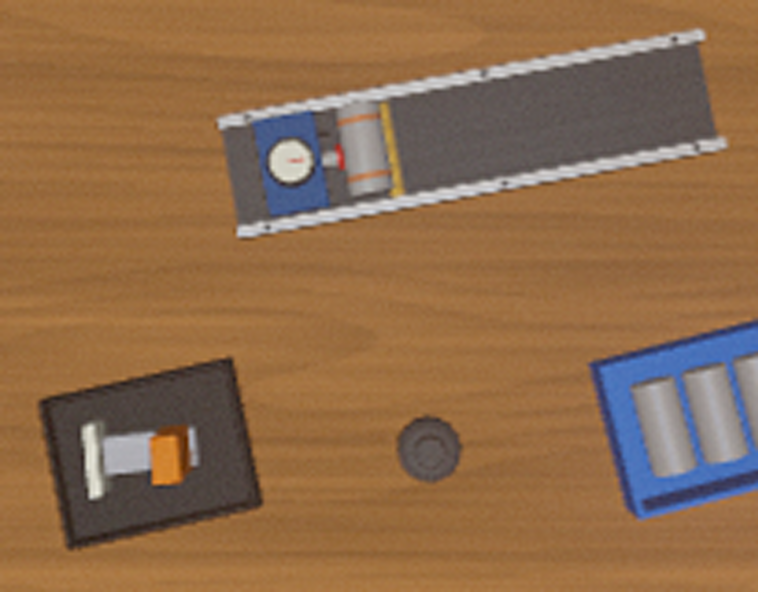

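```bash
python3 - <<'E'
from h import *
i=cv2.imread('pics/e2.png')
cv2.imwrite('pics/e4.png',cv2.resize(i[165:220,210:285],None,fx=10,fy=10,interpolation=cv2.INTER_CUBIC))
E
```

```text
(no output)
```

View pics/e4.png

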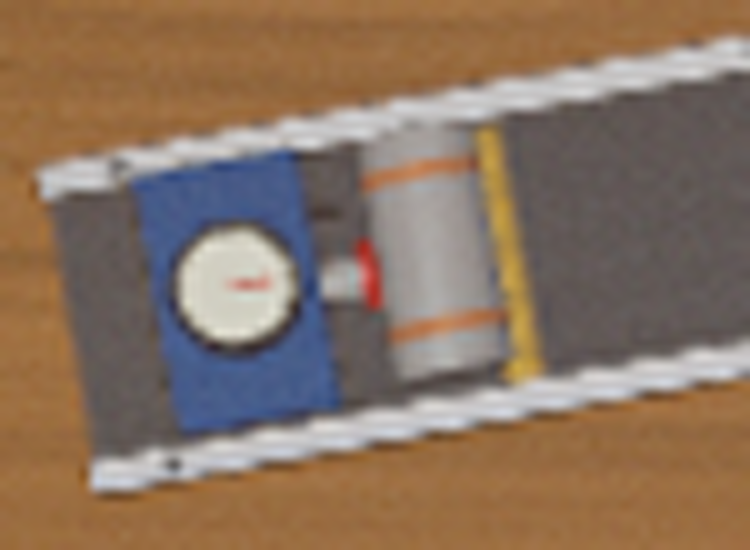

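```bash
python3 - <<'E'
from h import *
c=cam('top');a=1.758;u=np.array([np.cos(a),np.sin(a)]);v=np.array([-u[1],u[0]]);o=np.array([650.7,-30.2])
def Z(x,y,z):
    P=unp(c,210+(x+.5)/10-.5,165+(y+.5)/10-.5,z)[:2]-o;return np.round([P@u,P@v],1)
print('band edges',Z(365,185,23),Z(475,163,23),Z(393,336,23),Z(503,315,23),'ends',Z(420,128,30),Z(455,376,30))
print('lip',Z(478,130,8.5),Z(500,127,8.5),Z(512,380,8.5),Z(540,375,8.5),'plunger front ~',Z(372,242,23))
print(r.sense()['clock'])
E
```

```text
band edges [102.  -20.8] [ 74.4 -21.2] [102.   17.1] [74.5 16.9] ends [ 86.3 -31.4] [89.  29.9]
lip [ 71.6 -30.8] [ 66.  -30.6] [74.8 32.3] [67.7 32.4] plunger front ~ [102.9  -6.6]
26.2667
```

```bash
python3 - <<'E'
from rig import r
print(r.sign_off())
E
```

```text
the job is handed in; nothing more can be done
None
```

I did the job in one go and handed it in at about 26 s. The rig gives no verdict, so the result below rests on my own readings.

- **Push:** the paddle carried the roller over the lip at about 10 to 15 mm/s. The lip showed up as about 2 N. I then pressed slowly until the face stopped advancing while the force rose from about 9 to 13 N, which I took as bearing on the stops. I held it there for about a second. The highest force I read was 13.1 N, against the 18 N limit, though readings only come at the end of each move.
- **Ease-off and return:** I backed off slowly, the plunger came back out, and the roller stayed in the nest. The paddle was set down on the tray floor with a brief 12 N press, released, and the arm moved clear.
- **Last checks:** the pictures show the roller about 17 mm past the crest (the limit is 21.5 mm). The plunger front is back at its starting place, within about 1 mm. The paddle stands upright inside the tray, and the force reading is near zero. The bystanders I could see in the last pictures looked unmoved; I did not measure them all.
- **What did not agree:** the face stopped about 1.3 mm before where I had measured the stops. That is within the 2 mm calibration, and the stiff force rise supports that it was home. I could not read the plunger's travel directly.

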